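Clear the cold forge and tray up the finished hooks

ROBOT

A 6-joint arm with a two-finger parallel gripper is mounted at the origin on the work surface. World frame = base frame: x ahead of the robot, y to its left, z up, the work surface at z = 0. Lengths are in mm, angles in rad, forces in N, time in s.
With the tool pointing down it reaches from about 275 to 1000 mm from the base axis. Payload 8.4 kg.
Tool frame: the origin (TCP) lies midway between the tips of the shut fingers; the grasp point (between the pads) lies 19 mm behind it; z points along the fingers, y is the line along which they close (so a half turn about z gives the same grasp; the last joint's range is limited). The gripper opens to 85 mm and grips with 20 to 120 N. Pads are 22 mm wide; open, the fingers measure 114 mm over their backs; the gripper's body (76 mm by 85 mm) begins 54 mm behind the grasp point. The pads swing forward as they close: fully open they stand 13 mm farther back than shut.
Start: joints at [-1.232, 0.353, 1.633, -0, 1.155, -0.002], TCP at [208.899, -589.058, 231.281] pointing down, gripper open.
Joint ranges: [-2.63, 2.63], [-0.92, 2.1], [0.06, 2.66], [-1.3, 4.44], [0, 2.69], [-3.02, 3.02]. Speed limits (rad/s): [2.22, 2.22, 2.79, 3.14, 3.14, 3.14].

INTERFACE

Orientations are given as [roll, pitch, yaw] about the fixed x, y, z axes, in that order (R = Rz(yaw) Ry(pitch) Rx(roll)).
In Python, from rig import monitor, imaging, r gives the robot as it stands.
- The arm moves only by the tool drive_tool, never from a script. Its argument "plan" is a list of rows, each an object of numbers: "x", "y", "z": the shift along the tool's x, y, z in units of 50 mm (1.0 is 50 mm); "ax", "ay", "az": the turn, a rotation vector about the tool's x, y, z in units of 6 degrees (1.0 is 6 degrees); "hand": the finger opening in mm, from 0 to 85.4. In form: [{"x": .., "y": .., "z": .., "ax": .., "ay": .., "az": .., "hand": ..}, ...]. A call has 1 to 8 rows; each row is the pose to reach, as a shift and turn from the pose commanded when the call began, along the tool's axes at that moment; what a row does not reach only later rows make up. A row lasts 1/10 s, in which the tool goes at most 50 mm and 8.59 degrees, less where a joint would pass 70% of its speed; a pose out of reach is approached as far as the arm can. A call with a gripper value outside its range is refused whole. The fingers move at their own pace and stop on an object; "grip_force" is the grip in N (left out, the last holds). Time passes only in rows, so rows that repeat a pose let the fingers close. It gives the time, the measured TCP pose, the force, the opening and the grip force at its end, in the units of the state.
- monitor.sense(): the state, without advancing time (a new reading comes with each control period).
- imaging.grab_frame(name): name is "scene" or "top" or "wrist"; returns the picture (384x512x3 uint8, red, green, blue); there is no depth.
- imaging.camera_info(name): a dict with "mtx" (3x3 intrinsics, pixels), "dist" ([k1, k2, p1, p2, k3] as OpenCV has them; the pictures are not rectified), "R" (3x3) and "t" (3): a world point X has camera coordinates R X + t. Camera axes: x right, y down, z forward; pixel columns grow to the right and rows downward; lengths in mm; the calibration is good to about 2 mm. A picture is of the moment at which its call begins: read the wrist's pose just before it. camera_info takes no time and is no camera call; for the wrist camera it gives the pose at the moment of the call.
- r.sign_off(): hands the job in; it is judged then, once.
The state is a dict: "clock": time; "qpos": joint angles; "qvel": joint speeds; "joint_efforts": joint torques, N m; "eef_pos": TCP position; "tcp_rot": TCP orientation; "contact_force": force on the tool from outside, world axes, zero at the start; "wrist_torque": the same for the moment, N m; "opening": opening from 0.0 (shut) to 1.0 (fully open); "grasp_force": force on a finger pad.
Only numpy, scipy, OpenCV 4.12 (cv2) and the standard library are available. Lean on these libraries where they do the work, as an engineer would, in place of code of your own. Each camera call takes 0.05 s, during which the arm holds its last target. There are 200 camera calls.

TASK

The forge is cold, so clear up for the day. First slide the blue flux pot out of the way along the bench, from the white ring in front of the forge to the middle of the yellow ring; then slide the metal tray forward from under the forge's lip, lift it onto the terracotta firebrick slab, squarely in its middle, and lay every forged hook that is on the bench inside it, each flat on the tray's floor with none piled on another or resting on a wall. Next, press the red damper lever down until it latches, and last slide the pot back to the middle of the white ring; never lift the pot, and leave the other tools and containers where they are.

Things in the scene. Friction and masses are not known exactly. Their poses are not given: they have to be found in the camera images.
- forge: Fixed bench forge. Origin: middle of its mouth at bench level (the bench is its floor); x points into the forge, y left, z up. Overhanging lip, yellow edge, 264 mm wide, from x=0 inwards: underside 58, top 68 mm high; side walls inside at y=+-110 mm, back wall at x=180. Above the lip, brick and barrel begin at x=66 mm, 196 mm high.
- tray: Bright tray 120 (x) x 190 (y) mm, 0.5 kg; origin: middle of underside. Floor and walls 3 mm thick, walls 15 mm high. Grip it by the red upright spine along its middle: 8 mm thick (y), 114 mm long (x), top 48 mm above the underside. Starts on the bench, origin about 5 mm inside the mouth: 55 mm sticks out towards the robot, the rest is caught under the lip. Clear when its origin is 65 mm before the mouth.
- pot: Blue round flux pot with fixed lid, 0.7 kg; origin: middle of its underside. Body 96 mm across, 50 mm high; steel lid 100 mm across, 50 to 56 mm high; black round knob on top, 28 mm across, 56 to 86 mm high. Starts on the white ring, in the tray's way.
- park_ring: Yellow ring painted flat on the bench, 128 mm outside diameter, where the pot waits while the tray is taken out; origin: its centre. To the left or to the right of the forge's front, the slab being on the other side.
- front_ring: White ring painted flat on the bench before the forge's mouth, 128 mm outside diameter, the pot's own place; origin: its centre.
- slab: Terracotta firebrick slab (fixed), 130 (x) by 200 (y) by 10 mm high, where the tray goes; origin: middle of its underside (its top is at 10 mm); x and y along its sides.
- hook1_mid (a point): Middle of hook1 (8 mm above the bench when it lies there): dark forged hook blank, 92 mm long along its x axis (-47 to +45 mm), 16 mm wide (y; 20 mm over the flat eye at the -x end, which is 10 mm high) and 16 mm high (z); 0.12 kg. Some of the four hooks are absent (None).
- hook2_mid (a point): Middle of hook2 (8 mm above the bench when it lies there): dark forged hook blank, 92 mm long along its x axis (-47 to +45 mm), 16 mm wide (y; 20 mm over the flat eye at the -x end, which is 10 mm high) and 16 mm high (z); 0.12 kg. Some of the four hooks are absent (None).
- hook3_mid (a point): Middle of hook3 (8 mm above the bench when it lies there): dark forged hook blank, 92 mm long along its x axis (-47 to +45 mm), 16 mm wide (y; 20 mm over the flat eye at the -x end, which is 10 mm high) and 16 mm high (z); 0.12 kg. Some of the four hooks are absent (None).
- hook4_mid (a point): Middle of hook4 (8 mm above the bench when it lies there): dark forged hook blank, 92 mm long along its x axis (-47 to +45 mm), 16 mm wide (y; 20 mm over the flat eye at the -x end, which is 10 mm high) and 16 mm high (z); 0.12 kg. Some of the four hooks are absent (None).
- damper (a joint): Angle (rad) of the red damper lever on the green box left of the forge: 0 up, grows as its end is pressed down, stop at 0.48. Its spring resists with about 12 N at the pad at first, easing until 0.34; past that it snaps down and an over-centre detent holds it near 0.48 (latched: above 0.43). Let go earlier, it springs back to 0.
- damper_pad (a point): Middle of the top of the lever's red pad, 44 mm (along the lever) x 36 mm. The lever points from its hinge towards the robot, pad 110 mm from the hinge; pad top about 125 mm above the bench when up, 74 mm when latched, moving 9 mm towards the robot on the way. The green box is 90 mm high, 96 mm wide; its front is 30 mm nearer the robot than the hinge.
- hammer: ball hammer, about 280 mm long, lying at the far right; bystander, leave alone; origin on its underside.
- wire_brush: wire brush, lying at the right; bystander, leave alone; origin on its underside.
- spanner: spanner, lying at the left; bystander, leave alone; origin on its underside.
- mug: white mug, 85 mm high, in front of the robot; bystander, leave alone; origin on its underside.
- paste_jar: amber jar, 75 mm high, at the right of the forge; bystander, leave alone; origin on its underside.
- paint_can: can, 100 mm high, at the left; bystander, leave alone; origin on its underside.
Not all that is in view belongs to the job. What is shaped like the part that bears hook3_mid but brown is not meant. Leave any brown look-alike of the pot alone.

How it is judged:
By the outcome, as a careful person would: the job done as asked, in the order asked, and still so for the second after the job is handed in, with the robot touching nothing.
Of hook1, hook2, hook3, hook4 only 2 to 4 are there at a start; the rules pass over those that are not, and their reading is None.
At some moment in a run one of hook1, hook2, hook3, hook4 may be knocked a few centimetres aside while the robot is not near it.
Once in a run the grip may slacken for a moment while it holds something.
It also fails if it takes over 210 s, if anything falls off the work surface, if the arm or the gripper's body presses on something with over 40 N, if the wrist force passes 120 N, or if a joint passes its speed limit or range.

## Working session

There is one attempt and no reset: what is moved stays moved. The work goes in short steps, Python scripts to look and compute and a tool call to move; the robot and the scene stay as the last step left them, time stands still between calls to the robot, and variables do not carry over. Pictures are saved under pics/ and viewed, at most 14 in all, crops included, and the job is handed in when it is done.

Besides the shell and the picture viewer there is one more tool, called after "Emit:" by a JSON object that holds its "fn" and its "kwargs", one argument or row to a line. drive_tool: Moves the arm, as the interface text tells. Its arguments: {"type":"object","properties":{"plan":{"type":"array","items":{"type":"object","properties":{"x":{"type":"number"},"y":{"type":"number"},"z":{"type":"number"},"ax":{"type":"number"},"ay":{"type":"number"},"az":{"type":"number"},"hand":{"type":"number"}}}},"grip_force":{"type":"number"}},"required":["plan"]}

```bash
ls; mkdir -p pics
python3 - <<'E'
from rig import monitor, imaging, r
import cv2
s=monitor.sense(); print({k:s[k] for k in('clock','eef_pos','tcp_rot','opening','contact_force')})
for n in("scene","top"):
    f=imaging.grab_frame(n); c=imaging.camera_info(n); print(n,c)
    cv2.imwrite(f'pics/{n}0.png',cv2.resize(f[:,:,::-1],(800,600),interpolation=cv2.INTER_CUBIC))
E
```

```text
pics
{'clock': 0.0, 'eef_pos': array([ 208.71944156, -588.61874295,  230.56553055]), 'tcp_rot': array([-3.14022389e+00,  6.01987761e-06,  3.40751778e-01]), 'opening': 1.0003044283513385, 'contact_force': array([ 0.50005222,  0.50563158, -0.07512691])}
scene {'mtx': array([[458.81686546,   0.        , 256.78249443],
       [  0.        , 458.81686546, 186.81970768],
       [  0.        ,   0.        ,   1.        ]]), 'dist': array([-0.16906875,  0.        ,  0.        ,  0.        ,  0.        ]), 'R': array([[ 0.17941586,  0.98376798, -0.00324046],
       [ 0.76358924, -0.14133582, -0.63004417],
       [-0.62027528,  0.11056554, -0.77655254]]), 't': array([ -66.42858093, -347.32663131, 1792.13557051])}
top {'mtx': array([[456.21850239,   0.        , 253.77532407],
       [  0.        , 456.21850239, 193.11715317],
       [  0.        ,   0.        ,   1.        ]]), 'dist': array([0.02249594, 0.        , 0.        , 0.        , 0.        ]), 'R': array([[-0.02201073, -0.99975004, -0.00392207],
       [-0.99670873,  0.02224958, -0.07795296],
       [ 0.07802074,  0.00219336, -0.99694932]]), 't': array([  -4.18342544,  540.98901927, 1471.22994322])}
```

View pics/top0.png

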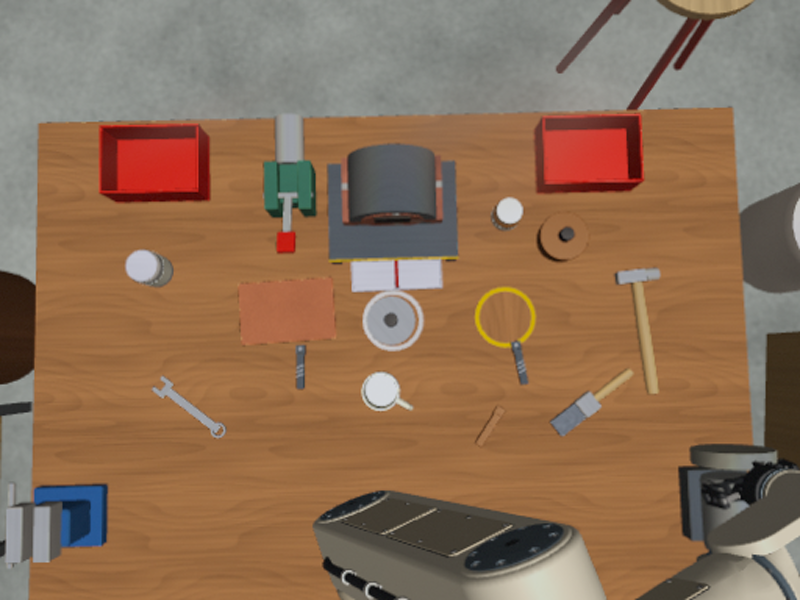

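View pics/scene0.png

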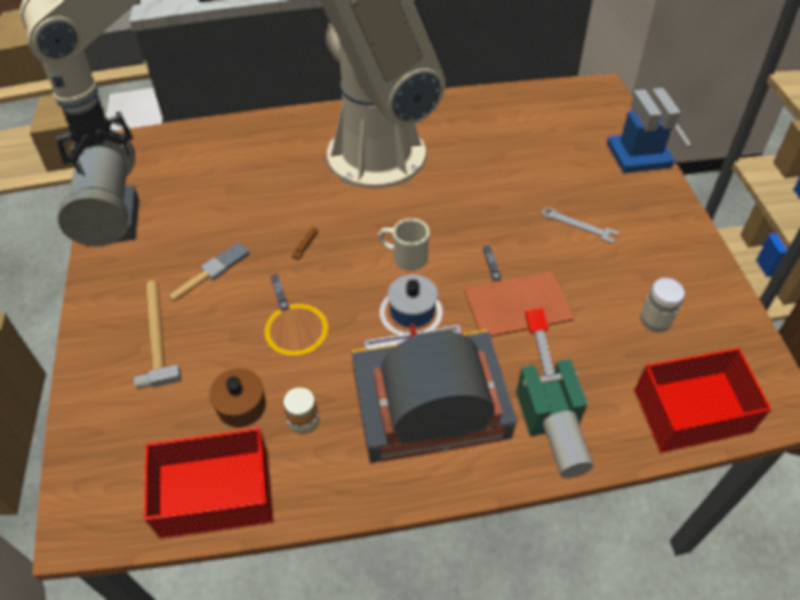

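Reading the top view (800x600 pixels):
- **Dark hooks:** at (300,367) and (519,362). Both have steel-dark bodies. The look-alike at (490,425) is brown, so I leave it.
- **Pot:** at (391,320), with a steel lid and blue body. The brown pot at (564,236) is the decoy.
- **Rest:** yellow ring at (505,317), slab at (287,311), tray spine at (397,274), damper pad at (286,242).

```bash
cat > h.py <<'E'
import numpy as np, cv2
from rig import monitor, imaging, r
from scipy.spatial.transform import Rotation as Ro
def back(c,px,z):
    px=np.atleast_2d(np.float64(px)); u=cv2.undistortPoints(px.reshape(-1,1,2),c['mtx'],c['dist']).reshape(-1,2)
    d=np.c_[u,np.ones(len(u))]@c['R']; o=-c['R'].T@c['t']
    return (o+d*((z-o[2])/d[:,2])[:,None])[:,:2]
def proj(c,X): return cv2.projectPoints(np.float64(X).reshape(-1,1,3),cv2.Rodrigues(c['R'])[0],c['t'],c['mtx'],c['dist'])[0].reshape(-1,2)
def blob(mask,roi):
    x0,y0,x1,y1=roi; m=np.zeros_like(mask); m[y0:y1,x0:x1]=mask[y0:y1,x0:x1]
    n,l,s,ce=cv2.connectedComponentsWithStats(m.astype(np.uint8)); k=1+s[1:,4].argmax()
    ys,xs=np.where(l==k); return np.c_[xs,ys].astype(float)
def rect(P):
    (c,s,a)=cv2.minAreaRect(np.float32(P)); return np.round(c,1),np.round(s,1),round(a,1)
def pca(P):
    c=P.mean(0); w,v=np.linalg.eigh(np.cov((P-c).T)); return np.round(c,1),round(float(np.degrees(np.arctan2(v[1,1],v[0,1]))),1),np.round(4*np.sqrt(w),1)
def step(target,yaw,s=None):
    "units for a plan row to reach world TCP target, tool down with world yaw (rad)"
    s=s or monitor.sense(); R0=Ro.from_euler('xyz',s['tcp_rot'])
    d=R0.inv().apply(np.float64(target)-s['eef_pos'])/50
    rv=(R0.inv()*Ro.from_euler('xyz',[np.pi,0,yaw])).as_rotvec(degrees=True)/6
    print('move xyz',np.round(d,3),'turn',np.round(rv,3),'at',np.round(s['eef_pos'],1),np.round(s['tcp_rot'],3),'t',round(s['clock'],1))
E
cat > m.py <<'E'
from h import *
f=imaging.grab_frame('top'); c=imaging.camera_info('top'); cv2.imwrite('pics/raw_top.png',f[:,:,::-1])
hsv=cv2.cvtColor(f,cv2.COLOR_RGB2HSV); H,S,V=[hsv[...,i].astype(int) for i in range(3)]
q=lambda *a:[int(v*.64) for v in a]
yel=(H>20)&(H<35)&(S>150)&(V>120)
print('yring',rect(back(c,blob(yel,q(465,280,545,352)),0)))
print('lip edge z68',rect(back(c,blob(yel,q(320,250,465,268)),66)), pca(back(c,blob(yel,q(320,250,465,268)),66)))
slab=(H<12)&(S>100)&(V>80)
print('slab',rect(back(c,blob(slab,q(230,270,342,352)),10)))
white=(S<60)&(V>185)
print('wring',rect(back(c,blob(white,q(355,292,430,355)),0)))
lid=(S<70)&(V>90)
dark=(S<110)&(V<110)
print('knob z86',rect(back(c,blob((V<90),q(375,300,408,340)),86)))
for n,roi in dict(hA=(285,340,318,395),hB=(503,338,535,390)).items():
    P=back(c,blob(S<110,q(*roi)),8); print(n,pca(P),rect(P))
print('pad',rect(back(c,blob((H<8)&(S>180)&(V>120),q(270,225,300,255)),125)))
print('tray white',rect(back(c,blob((S<70)&(V>120),q(345,262,394,295)),15)),rect(back(c,blob((S<70)&(V>120),q(399,258,447,295)),15)))
P=back(c,blob((H<8)&(S>150),q(390,255,405,292)),48);print('spine',rect(P),pca(P))
E
python3 m.py
python3 - <<'E'
import cv2
f=cv2.imread('pics/raw_top.png')
a=cv2.resize(f[205:295,170:260],(400,400),interpolation=3);b=cv2.resize(f[205:295,290:380],(400,400),interpolation=3)
cv2.imwrite('pics/hooks.png',cv2.hconcat([a,b]))
E
```

```text
yring (array([ 504.8, -244.4]), array([125.6, 126. ]), 88.2)
lip edge z68 (array([624.7,  87.9]), array([60.6,  3.2]), 88.7) (array([625.4,  93.3]), 90.9, array([ 5.4, 72.8]))
slab (array([528.8, 216.2]), array([130. , 199.7]), 2.8)
wring (array([503.4,  -6.1]), array([125.8, 119.3]), 88.7)
knob z86 (array([500.3,  -2.2]), array([21.9, 21.9]), 88.7)
hA (array([412.7, 189.6]), 179.0, array([ 21.9, 107.4])) (array([410.5, 189.2]), array([19.7, 88.3]), 89.3)
hB (array([ 410.8, -270.8]), -169.6, array([ 21.3, 106.2])) (array([ 410.2, -271.2]), array([91.9, 19.2]), 10.6)
pad (array([656.1, 199.2]), array([33.7, 40.5]), 89.4)
tray white (array([595.7,  36.3]), array([89.1, 66.3]), 88.7) (array([595.1, -65.9]), array([89.1, 69.6]), 88.7)
spine (array([597.2, -16.5]), array([51.9,  2.8]), 5.0) (array([597.2, -16.5]), -176.2, array([ 3.3, 65.7]))
```

View pics/hooks.png

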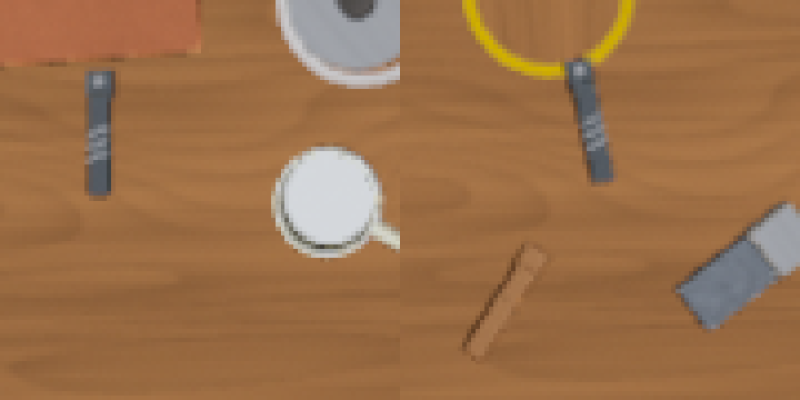

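Emit:
{"fn": "drive_tool", "kwargs": {
  "plan": [
    {"x": 9.41, "y": -9.11, "z": 0, "az": 3.25, "hand": 60},
    {"x": 9.41, "y": -9.11, "z": 0, "az": 3.25, "hand": 60},
    {"x": 9.41, "y": -9.11, "z": 0, "az": 3.25, "hand": 60},
    {"x": 9.41, "y": -9.11, "z": 0, "az": 3.25, "hand": 60},
    {"x": 9.41, "y": -9.11, "z": 0, "az": 3.25, "hand": 60},
    {"x": 9.41, "y": -9.11, "z": 0, "az": 3.25, "hand": 60},
    {"x": 9.41, "y": -9.11, "z": 0, "az": 3.25, "hand": 60},
    {"x": 9.41, "y": -9.11, "z": 0, "az": 3.25, "hand": 60}
  ]
}}

```text
invalid input
```

Run:
```python
from h import *
step([500,-2,170],0)
```

```text
move xyz [ 9.411 -9.112  1.224] turn [-1.000e-02  2.000e-03  3.254e+00] at [ 208.8 -588.7  230.7] [-3.141  0.     0.341] t 0.1
```

Emit:
{"fn": "drive_tool", "kwargs": {
  "plan": [
    {"x": 0.72, "y": -0.69, "z": 0, "ax": 0, "ay": 0, "az": 0.4, "hand": 60},
    {"x": 1.44, "y": -1.39, "z": 0, "ax": 0, "ay": 0, "az": 0.8, "hand": 60},
    {"x": 2.16, "y": -2.09, "z": 0, "ax": 0, "ay": 0, "az": 1.2, "hand": 60},
    {"x": 2.88, "y": -2.78, "z": 0, "ax": 0, "ay": 0, "az": 1.6, "hand": 60},
    {"x": 3.6, "y": -3.48, "z": 0, "ax": 0, "ay": 0, "az": 2.0, "hand": 60},
    {"x": 4.32, "y": -4.18, "z": 0, "ax": 0, "ay": 0, "az": 2.4, "hand": 60},
    {"x": 5.04, "y": -4.88, "z": 0, "ax": 0, "ay": 0, "az": 2.8, "hand": 60},
    {"x": 5.7, "y": -5.55, "z": 0, "ax": 0, "ay": 0, "az": 3.25, "hand": 60}
  ],
  "grip_force": 40
}}

```text
clock: 0.95
eef_pos: [385.2, -230.3, 231.4]
tcp_rot: [3.141, -0.0, -0.001]
contact_force: [0.6, -0.6, -0.3]
opening: 0.704
grasp_force: 0.0
```

Run:
```python
from h import *
step([500,-2,170],0)
```

```text
move xyz [ 2.288 -4.57   1.228] turn [ 0.001 -0.004 -0.014] at [ 385.2 -230.3  231.4] [ 3.141e+00 -0.000e+00 -1.000e-03] t 0.9
```

Emit:
{"fn": "drive_tool", "kwargs": {
  "plan": [
    {"x": 2.29, "y": -4.57, "z": 1.2, "ax": 0, "ay": 0, "az": 0, "hand": 60},
    {"x": 2.29, "y": -4.57, "z": 1.2, "ax": 0, "ay": 0, "az": 0, "hand": 60},
    {"x": 2.29, "y": -4.57, "z": 1.2, "ax": 0, "ay": 0, "az": 0, "hand": 60},
    {"x": 2.29, "y": -4.57, "z": 1.2, "ax": 0, "ay": 0, "az": 0, "hand": 60},
    {"x": 2.29, "y": -4.57, "z": 1.2, "ax": 0, "ay": 0, "az": 0, "hand": 60},
    {"x": 2.29, "y": -4.57, "z": 1.2, "ax": 0, "ay": 0, "az": 0, "hand": 60},
    {"x": 2.29, "y": -4.57, "z": 1.2, "ax": 0, "ay": 0, "az": 0, "hand": 60},
    {"x": 2.29, "y": -4.57, "z": 1.2, "ax": 0, "ay": 0, "az": 0, "hand": 60}
  ]
}}

```text
clock: 1.75
eef_pos: [498.6, -4.2, 171.2]
tcp_rot: [3.141, 0.001, 0.001]
contact_force: [0.5, 0.3, 0.1]
opening: 0.704
grasp_force: 0.0
```

Run:
```python
from h import *
c=imaging.camera_info('wrist'); f=imaging.grab_frame('wrist'); cv2.imwrite('pics/w1.png',f[:,:,::-1])
t=imaging.grab_frame('top'); cv2.imwrite('pics/t1.png',t[:,:,::-1])
hs=cv2.hconcat([cv2.resize(f,(400,300)),cv2.resize(t,(400,300))]); cv2.imwrite('pics/v1.png',hs[:,:,::-1])
print(c); step([500,-2,60],0)
```

```text
{'mtx': array([[313.2346023 ,   0.        , 254.69394863],
       [  0.        , 313.2346023 , 196.87150947],
       [  0.        ,   0.        ,   1.        ]]), 'dist': array([-0.07126411,  0.        ,  0.        ,  0.        ,  0.        ]), 'R': array([[ 1.04883113e-03, -9.99999449e-01,  4.94519292e-05],
       [-9.60786029e-01, -9.93990367e-04,  2.77289053e-01],
       [-2.77288851e-01, -3.38342114e-04, -9.60786542e-01]]), 't': array([ -4.58885987, 457.46150877, 458.18692367])}
move xyz [ 0.026 -0.058  2.231] turn [ 0.003  0.    -0.007] at [498.7  -4.9 171.6] [ 3.141e+00  0.000e+00 -1.000e-03] t 1.9
```

View pics/v1.png

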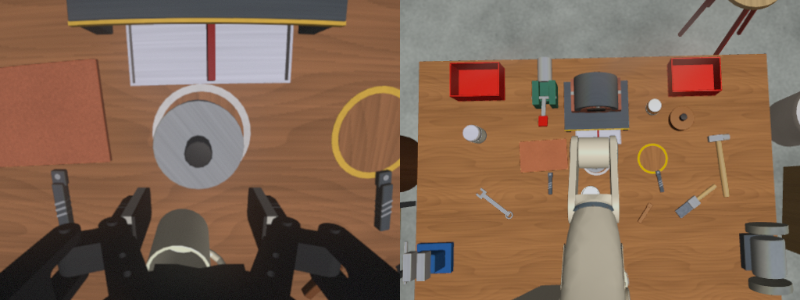

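The wrist view shows the pot's lid at (199,143), the white ring around it, the tray spine at (211,52), and the yellow lip edge at row 21. The top view shows no further hooks. I'll measure the lid, tray and lip from this frame.

```bash
cat > w.py <<'E'
from h import *
c=dict(mtx=np.array([[313.2346,0,254.694],[0,313.2346,196.8715],[0,0,1]]),dist=np.array([-.07126411,0,0,0,0]),R=np.array([[1.0488e-03,-9.99999e-01,4.945e-05],[-9.60786029e-01,-9.9399e-04,2.77289e-01],[-2.772889e-01,-3.3834e-04,-9.607865e-01]]),t=np.array([-4.58885987,457.46150877,458.18692367]))
f=cv2.imread('pics/w1.png')[:,:,::-1]; hsv=cv2.cvtColor(f,cv2.COLOR_RGB2HSV); H,S,V=[hsv[...,i].astype(int) for i in range(3)]
P=back(c,blob((V<75),(225,165,280,215)),86); print('knob',rect(P))
lid=(S<60)&(V>90)&(V<185)
P=back(c,blob(lid,(190,120,315,245)),56); print('lid',rect(P), cv2.minEnclosingCircle(np.float32(P)))
yel=(H>18)&(H<35)&(S>120)&(V>100)
B=blob(yel,(60,15,460,45))
P=back(c,B,63); print('lip',rect(P),pca(P))
red=(H<8)&(S>150)&(V>60)
for z in(48,):
    P=back(c,blob(red,(255,30,290,106)),z);print('spine',rect(P),pca(P))
B=blob((S<70)&(V>110),(150,30,262,112));P=back(c,B,15);print('trayL',rect(P))
B=blob((S<70)&(V>110),(277,30,385,112));P=back(c,B,15);print('trayR',rect(P))
# front edge line of tray: lowest bright px per column
pts=[]
for u in list(range(180,255))+list(range(285,365)):
    v=[k for k in range(80,112) if S[k,u]<70 and V[k,u]>110]
    if v: pts.append((u,max(v)))
P=back(c,pts,0); print('front edge fit', np.polyfit(P[:,1],P[:,0],1),P[:,0].mean())
E
python3 w.py
```

```text
knob (array([503.3,  -3.1]), array([30.5, 25. ]), 0.1)
lid (array([503.9,  -4.4]), array([105.2, 101. ]), 0.0) ((506.09320068359375, -0.20859669148921967), 56.184810638427734)
lip (array([624.9, -11.7]), array([  4.5, 267.2]), 0.2) (array([624.9, -12.5]), 90.2, array([  5. , 304.9]))
spine (array([609.6, -15.6]), array([29.9,  5.6]), 0.7) (array([611.4, -15.7]), -178.1, array([ 7.1, 32.6]))
trayL (array([597.8,  34.8]), array([69.8, 89.1]), 0.1)
trayR (array([600.3, -68.1]), array([66.1, 88.2]), 1.0)
front edge fit [-2.59527548e-02  5.65700795e+02] 566.2528833230216
```

Emit:
{"fn": "drive_tool", "kwargs": {
  "plan": [
    {"x": 0, "y": 0, "z": 1.0, "ax": 0, "ay": 0, "az": 0, "hand": 60},
    {"x": 0, "y": 0, "z": 1.0, "ax": 0, "ay": 0, "az": 0, "hand": 60}
  ]
}}

```text
clock: 2.05
eef_pos: [495.5, -5.0, 117.8]
tcp_rot: [3.142, 0.007, -0.001]
contact_force: [-1.1, -0.2, -0.3]
opening: 0.701
grasp_force: 0.0
```

Emit:
{"fn": "drive_tool", "kwargs": {
  "plan": [
    {"x": 0.08, "y": -0.02, "z": 0.6, "ax": 0, "ay": 0, "az": 0, "hand": 60},
    {"x": 0.08, "y": -0.02, "z": 1.0, "ax": 0, "ay": 0, "az": 0, "hand": 60},
    {"x": 0.08, "y": -0.02, "z": 1.18, "ax": 0, "ay": 0, "az": 0, "hand": 60},
    {"x": 0.08, "y": -0.02, "z": 1.18, "ax": 0, "ay": 0, "az": 0, "hand": 40},
    {"x": 0.08, "y": -0.02, "z": 1.18, "ax": 0, "ay": 0, "az": 0, "hand": 20},
    {"x": 0.08, "y": -0.02, "z": 1.18, "ax": 0, "ay": 0, "az": 0, "hand": 20},
    {"x": 0.08, "y": -0.02, "z": 1.18, "ax": 0, "ay": 0, "az": 0, "hand": 20},
    {"x": 0.08, "y": -0.02, "z": 1.18, "ax": 0, "ay": 0, "az": 0, "hand": 20}
  ],
  "grip_force": 40
}}

```text
clock: 2.85
eef_pos: [503.8, -3.2, 63.8]
tcp_rot: [3.141, -0.002, 0.001]
contact_force: [-2.5, -4.4, 7.3]
opening: 0.311
grasp_force: 39.7
```

Run:
```python
from h import *
step([508.5,-243,62],0); s=monitor.sense(); print(s['opening']*85.4,s['grasp_force'],s['contact_force'])
```

```text
move xyz [0.09  4.796 0.039] turn [ 0.006 -0.017  0.007] at [503.8  -3.2  63.8] [ 3.141e+00 -2.000e-03  1.000e-03] t 2.9
26.55892403262916 39.67405557632446 [-2.49821957 -4.35640509  7.33137882]
```

Emit:
{"fn": "drive_tool", "kwargs": {
  "plan": [
    {"x": 0.05, "y": 0.2, "z": 0, "ax": 0, "ay": 0, "az": 0, "hand": 20},
    {"x": 0.1, "y": 0.5, "z": 0, "ax": 0, "ay": 0, "az": 0, "hand": 20},
    {"x": 0.1, "y": 0.85, "z": 0, "ax": 0, "ay": 0, "az": 0, "hand": 20},
    {"x": 0.1, "y": 1.2, "z": 0, "ax": 0, "ay": 0, "az": 0, "hand": 20},
    {"x": 0.1, "y": 1.55, "z": 0, "ax": 0, "ay": 0, "az": 0, "hand": 20},
    {"x": 0.1, "y": 1.9, "z": 0, "ax": 0, "ay": 0, "az": 0, "hand": 20},
    {"x": 0.1, "y": 2.25, "z": 0, "ax": 0, "ay": 0, "az": 0, "hand": 20},
    {"x": 0.1, "y": 2.6, "z": 0, "ax": 0, "ay": 0, "az": 0, "hand": 20}
  ]
}}

```text
clock: 3.65
eef_pos: [509.2, -132.2, 63.9]
tcp_rot: [-3.14, -0.002, -0.0]
contact_force: [0.5, 8.7, 7.8]
opening: 0.311
grasp_force: 41.1
```

Emit:
{"fn": "drive_tool", "kwargs": {
  "plan": [
    {"x": 0, "y": 0.35, "z": 0, "ax": 0, "ay": 0, "az": 0, "hand": 20},
    {"x": 0, "y": 0.7, "z": 0, "ax": 0, "ay": 0, "az": 0, "hand": 20},
    {"x": 0, "y": 1.05, "z": 0, "ax": 0, "ay": 0, "az": 0, "hand": 20},
    {"x": 0, "y": 1.4, "z": 0, "ax": 0, "ay": 0, "az": 0, "hand": 20},
    {"x": 0, "y": 1.75, "z": 0, "ax": 0, "ay": 0, "az": 0, "hand": 20},
    {"x": 0, "y": 2.0, "z": 0, "ax": 0, "ay": 0, "az": 0, "hand": 20},
    {"x": 0, "y": 2.2, "z": 0, "ax": 0, "ay": 0, "az": 0, "hand": 20},
    {"x": 0, "y": 2.2, "z": 0, "ax": 0, "ay": 0, "az": 0, "hand": 20}
  ]
}}

```text
clock: 4.45
eef_pos: [509.1, -243.6, 63.8]
tcp_rot: [3.141, -0.002, -0.0]
contact_force: [-1.9, -2.1, 7.3]
opening: 0.307
grasp_force: 41.7
```

```bash
cat > look.py <<'E'
import sys
from h import *
c=imaging.camera_info('wrist'); f=imaging.grab_frame('wrist'); cv2.imwrite('pics/w_last.png',f[:,:,::-1])
import pickle; pickle.dump(c,open('c_last.pkl','wb'))
t=imaging.grab_frame('top'); cv2.imwrite('pics/t_last.png',t[:,:,::-1])
hs=cv2.hconcat([cv2.resize(f,(400,300),interpolation=cv2.INTER_AREA),cv2.resize(t,(400,300),interpolation=cv2.INTER_AREA)]); cv2.imwrite(f'pics/{sys.argv[1]}.png',hs[:,:,::-1])
E
python3 look.py v2
python3 - <<'E'
from h import *
c=imaging.camera_info('top'); f=cv2.imread('pics/t_last.png')[:,:,::-1]
hsv=cv2.cvtColor(f,cv2.COLOR_RGB2HSV); H,S,V=[hsv[...,i].astype(int) for i in range(3)]
B=blob((S<70)&(V>170),(226,186,274,226));print('wring',rect(back(c,B,0)))
B=blob((H>20)&(H<35)&(S>140)&(V>110),(298,179,349,226));print('yring',rect(back(c,B,0)))
step([508.5,-243,62],0)
E
```

```text
wring (array([505.8,  -6.9]), array([124.3, 126.4]), 43.9)
yring (array([ 520.3, -200.7]), array([ 36.7, 110.5]), 72.3)
move xyz [-0.012 -0.012  0.036] turn [ 0.016 -0.02   0.004] at [ 509.1 -243.6   63.8] [ 3.14e+00 -2.00e-03  0.00e+00] t 4.5
```

View pics/v2.png

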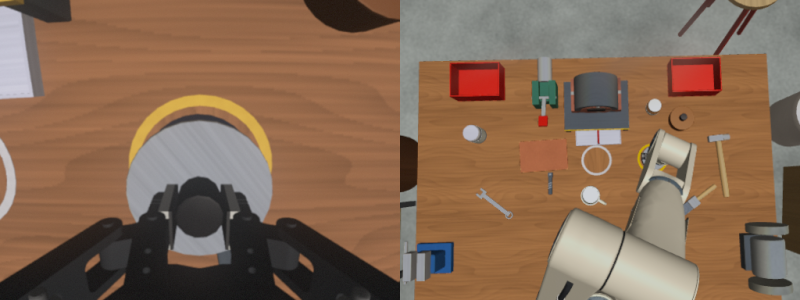

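Pot is down inside the yellow ring at (200,185) of the wrist half. The white ring is now clear at (596,160) of the combined picture. Next I release it and go to the tray spine.

Emit:
{"fn": "drive_tool", "kwargs": {
  "plan": [
    {"x": 0, "y": 0, "z": 0, "ax": 0, "ay": 0, "az": 0, "hand": 60},
    {"x": 0, "y": 0, "z": 0, "ax": 0, "ay": 0, "az": 0, "hand": 60},
    {"x": 0, "y": 0, "z": 0, "ax": 0, "ay": 0, "az": 0, "hand": 60},
    {"x": 0, "y": 0, "z": 0, "ax": 0, "ay": 0, "az": 0, "hand": 60},
    {"x": 0, "y": 0, "z": -0.6, "ax": 0, "ay": 0, "az": 0, "hand": 60},
    {"x": 0, "y": 0, "z": -1.6, "ax": 0, "ay": 0, "az": 0, "hand": 60},
    {"x": 0, "y": 0, "z": -2.0, "ax": 0, "ay": 0, "az": 0, "hand": 60},
    {"x": 0, "y": 0, "z": -2.0, "ax": 0, "ay": 0, "az": 0, "hand": 60}
  ]
}}

```text
clock: 5.35
eef_pos: [510.3, -243.6, 165.7]
tcp_rot: [3.139, -0.005, 0.001]
contact_force: [-0.8, 0.8, -0.2]
opening: 0.705
grasp_force: 0.0
```

Emit:
{"fn": "drive_tool", "kwargs": {
  "plan": [
    {"x": 0.3, "y": -0.9, "z": 0, "ax": 0, "ay": 0, "az": 0, "hand": 45},
    {"x": 0.6, "y": -1.8, "z": 0, "ax": 0, "ay": 0, "az": 0, "hand": 45},
    {"x": 0.9, "y": -2.7, "z": 0, "ax": 0, "ay": 0, "az": 0, "hand": 45},
    {"x": 1.2, "y": -3.6, "z": 0, "ax": 0, "ay": 0, "az": 0, "hand": 45},
    {"x": 1.4, "y": -4.2, "z": 0, "ax": 0, "ay": 0, "az": 0, "hand": 45},
    {"x": 1.58, "y": -4.54, "z": 0, "ax": 0, "ay": 0, "az": 0, "hand": 45},
    {"x": 1.58, "y": -4.54, "z": 0, "ax": 0, "ay": 0, "az": 0, "hand": 45}
  ]
}}

```text
clock: 6.05
eef_pos: [587.7, -13.9, 161.4]
tcp_rot: [-3.141, 0.001, 0.003]
contact_force: [-0.2, 0.0, 0.2]
opening: 0.53
grasp_force: 0.0
```

Run:
```python
from h import *
step([588,-16.4,15],0.027)
c=imaging.camera_info('wrist'); f=imaging.grab_frame('wrist'); cv2.imwrite('pics/w3.png',f[:,:,::-1])
hsv=cv2.cvtColor(f,cv2.COLOR_RGB2HSV); H,S,V=[hsv[...,i].astype(int) for i in range(3)]
B=blob((H<8)&(S>150)&(V>60),(200,60,310,300)); print(B.min(0),B.max(0)); P=back(c,B,48); print('spine',rect(P),pca(P))
B=blob((H>18)&(H<35)&(S>120)&(V>90),(0,0,512,250)); P=back(c,B,63);print('lip',rect(P))
t=imaging.grab_frame('top');ct=imaging.camera_info('top')
h2=cv2.cvtColor(t,cv2.COLOR_RGB2HSV); H,S,V=[h2[...,i].astype(int) for i in range(3)]
B=blob((S<70)&(V>80)&(V<190),(298,179,349,222)); print('lid',rect(back(ct,B,56)), cv2.minEnclosingCircle(np.float32(back(ct,B,56))))
P=back(ct,blob(S<110,(320,219,344,252)),8); print('hB',rect(P))
```

```text
move xyz [0.007 0.05  2.928] turn [-0.002  0.006 -0.23 ] at [587.7 -13.9 161.4] [-3.141e+00  1.000e-03  3.000e-03] t 6.0
[261. 160.] [261. 160.]
spine (array([613.5, -18.9]), array([0., 0.]), 0.0) (array([613.5, -18.9]), nan, array([nan, nan]))
lip (array([624.1, -11.8]), array([  4. , 267.8]), 0.2)
lid (array([ 504.8, -242.5]), array([95.5, 95.9]), 88.2) ((506.0186767578125, -241.3437957763672), 50.33688735961914)
hB (array([ 409. , -271.4]), array([89.4, 19.2]), 10.6)h.py:16: RuntimeWarning: Degrees of freedom <= 0 for slice
  c=P.mean(0); w,v=np.linalg.eigh(np.cov((P-c).T)); return np.round(c,1),round(float(np.degrees(np.arctan2(v[1,1],v[0,1]))),1),np.round(4*np.sqrt(w),1)
  c *= np.true_divide(1, fact)
  c *= np.true_divide(1, fact)
```

View pics/w3.png

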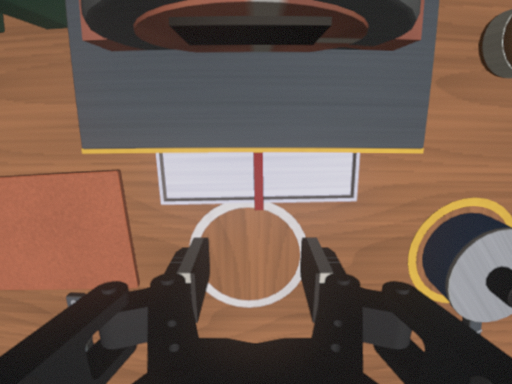

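The wrist picture shows the spine at (259,155–208), the tray's front wall at row 203 with corners (163,203) and (357,200), and the pot in the yellow ring at right. I'll back-project these and go down.

Run:
```python
from h import *
c=imaging.camera_info('wrist'); f=cv2.imread('pics/w3.png')[:,:,::-1].astype(int)
red=f[...,0]-f[...,1]-f[...,2]//4
pts=[]
for v in range(158,200,4):
    w=np.clip(f[v,245:275,0]-f[v,245:275,1]-30,0,None).astype(float); pts.append((245+(w*np.arange(30)).sum()/w.sum(),v))
P=back(c,pts,48); print(np.round(P,1)[[0,-1]], 'slope dy/dx',np.polyfit(P[:,0],P[:,1],1)[0], 'y at 588',np.polyval(np.polyfit(P[:,0],P[:,1],1),588))
print(back(c,[(163,203),(357,200)],15))
```

```text
[[614.  -18.7]
 [579.8 -19.2]] slope dy/dx 0.01565954524647019 y at 588 -19.127916138236962
[[ 564.97518896   72.90713773]
 [ 568.19269705 -115.31976043]]
```

Emit:
{"fn": "drive_tool", "kwargs": {
  "plan": [
    {"x": 0, "y": 0.08, "z": 0.9, "ax": 0, "ay": 0, "az": -0.15, "hand": 45},
    {"x": 0, "y": 0.08, "z": 1.8, "ax": 0, "ay": 0, "az": -0.15, "hand": 45},
    {"x": 0, "y": 0.08, "z": 2.4, "ax": 0, "ay": 0, "az": -0.15, "hand": 45},
    {"x": 0, "y": 0.08, "z": 2.75, "ax": 0, "ay": 0, "az": -0.15, "hand": 45},
    {"x": 0, "y": 0.08, "z": 2.92, "ax": 0, "ay": 0, "az": -0.15, "hand": 45},
    {"x": 0, "y": 0.08, "z": 2.92, "ax": 0, "ay": 0, "az": -0.15, "hand": 25},
    {"x": 0, "y": 0.08, "z": 2.92, "ax": 0, "ay": 0, "az": -0.15, "hand": 0},
    {"x": 0, "y": 0.08, "z": 2.92, "ax": 0, "ay": 0, "az": -0.15, "hand": 0}
  ],
  "grip_force": 60
}}

```text
clock: 6.95
eef_pos: [588.0, -20.0, 17.6]
tcp_rot: [3.141, -0.002, 0.016]
contact_force: [-0.5, -2.7, -3.7]
opening: 0.084
grasp_force: 58.8
```

Emit:
{"fn": "drive_tool", "kwargs": {
  "plan": [
    {"x": 0, "y": 0, "z": 0, "ax": 0, "ay": 0, "az": 0, "hand": 0},
    {"x": 0, "y": 0, "z": 0, "ax": 0, "ay": 0, "az": 0, "hand": 0}
  ]
}}

```text
clock: 7.15
eef_pos: [588.0, -20.0, 17.5]
tcp_rot: [3.141, -0.002, 0.016]
contact_force: [-1.1, -2.9, 6.9]
opening: 0.081
grasp_force: 60.4
```

Emit:
{"fn": "drive_tool", "kwargs": {
  "plan": [
    {"x": -0.15, "y": 0, "z": 0, "ax": 0, "ay": 0, "az": 0, "hand": 0},
    {"x": -0.4, "y": 0, "z": 0, "ax": 0, "ay": 0, "az": 0, "hand": 0},
    {"x": -0.7, "y": 0, "z": 0, "ax": 0, "ay": 0, "az": 0, "hand": 0},
    {"x": -1.0, "y": 0, "z": 0, "ax": 0, "ay": 0, "az": 0, "hand": 0},
    {"x": -1.3, "y": 0, "z": 0, "ax": 0, "ay": 0, "az": 0, "hand": 0},
    {"x": -1.55, "y": 0, "z": 0, "ax": 0, "ay": 0, "az": 0, "hand": 0},
    {"x": -1.75, "y": 0, "z": 0, "ax": 0, "ay": 0, "az": 0, "hand": 0},
    {"x": -1.75, "y": 0, "z": 0, "ax": 0, "ay": 0, "az": 0, "hand": 0}
  ]
}}

```text
clock: 7.95
eef_pos: [499.8, -21.0, 17.5]
tcp_rot: [3.141, -0.003, 0.016]
contact_force: [-0.8, 0.3, 13.2]
opening: 0.086
grasp_force: 61.2
```

Emit:
{"fn": "drive_tool", "kwargs": {
  "plan": [
    {"x": 0, "y": 0, "z": 0, "ax": 0, "ay": 0, "az": 0, "hand": 40},
    {"x": 0, "y": 0, "z": 0, "ax": 0, "ay": 0, "az": 0, "hand": 40},
    {"x": 0, "y": 0, "z": 0, "ax": 0, "ay": 0, "az": 0, "hand": 40},
    {"x": 0, "y": 0, "z": -0.6, "ax": 0, "ay": 0, "az": 0, "hand": 40},
    {"x": -0.5, "y": 0, "z": -1.5, "ax": 0, "ay": 0, "az": 0, "hand": 40},
    {"x": -1, "y": 0, "z": -2.5, "ax": 0, "ay": 0, "az": 0, "hand": 40},
    {"x": -1, "y": 0, "z": -3, "ax": 0, "ay": 0, "az": 0, "hand": 40},
    {"x": -1, "y": 0, "z": -3, "ax": 0, "ay": 0, "az": 0, "hand": 40}
  ]
}}

```text
clock: 8.75
eef_pos: [451.3, -22.0, 170.1]
tcp_rot: [3.141, -0.007, 0.016]
contact_force: [0.3, -0.0, 0.0]
opening: 0.467
grasp_force: 0.0
```

```bash
python3 look.py v4
python3 - <<'E'
from h import *
step([541,-20,17],0.016)
c=imaging.camera_info('wrist')
f=cv2.imread('pics/w_last.png')[:,:,::-1]
hsv=cv2.cvtColor(f,cv2.COLOR_RGB2HSV); H,S,V=[hsv[...,i].astype(int) for i in range(3)]
B=blob((S<70)&(V>110),(60,60,480,300)); print(B.min(0),B.max(0))
E
```

```text
move xyz [ 1.817 -0.008  2.996] turn [ 0.001 -0.016  0.002] at [449.9 -21.9 166.7] [ 3.142e+00 -2.000e-03  1.600e-02] t 8.8
[148.  60.] [360. 189.]
```

View pics/w_last.png

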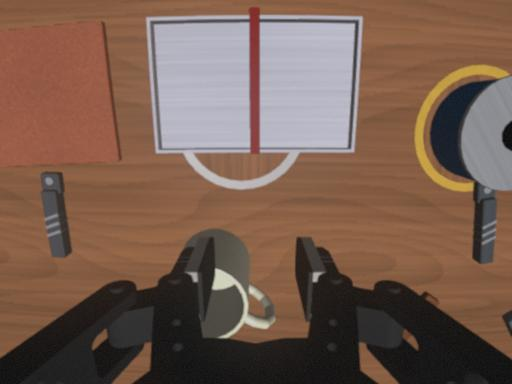

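The wrist picture shows the whole tray clear of the lip: rim corners at (148,17), (362,17), (354,152), (156,152), and spine from (254,8) to (255,145). The slab's right edge runs from (104,22) to (119,160).

Run:
```python
from h import *
import pickle
c=pickle.load(open('c_last.pkl','rb'))
P=back(c,[(147.5,16.5),(362.5,16.5),(354.5,152.5),(156,152.5)],15); print(P.round(1),P.mean(0),rect(P))
print('spine',back(c,[(254.5,9),(255,143)],48)); print('slab edge',back(c,[(104,22),(119,160)],10))
h=back(c,[(51,180),(61,254)],8); print('hookA ends',h)
```

```text
[[ 597.2   74.4]
 [ 600.2 -113.9]
 [ 480.3 -116.9]
 [ 477.3   73.1]] [538.75026544 -20.81812893] (array([538.8, -20.9]), array([120. , 190.1]), 0.9)
spine [[593.99135361 -19.37652592]
 [490.85948118 -21.43392384]]
slab edge [[594.65761324 116.24401865]
 [468.85575468 112.26999027]]
hookA ends [[447.34884388 187.61223977]
 [363.90761665 190.20990645]]
```

Emit:
{"fn": "drive_tool", "kwargs": {
  "plan": [
    {"x": 1.0, "y": -0.01, "z": 0.9, "ax": 0, "ay": 0, "az": 0, "hand": 40},
    {"x": 1.78, "y": -0.01, "z": 1.8, "ax": 0, "ay": 0, "az": 0, "hand": 40},
    {"x": 1.78, "y": -0.01, "z": 2.5, "ax": 0, "ay": 0, "az": 0, "hand": 40},
    {"x": 1.78, "y": -0.01, "z": 2.85, "ax": 0, "ay": 0, "az": 0, "hand": 40},
    {"x": 1.78, "y": -0.01, "z": 3.0, "ax": 0, "ay": 0, "az": 0, "hand": 40},
    {"x": 1.78, "y": -0.01, "z": 3.0, "ax": 0, "ay": 0, "az": 0, "hand": 20},
    {"x": 1.78, "y": -0.01, "z": 3.0, "ax": 0, "ay": 0, "az": 0, "hand": 0},
    {"x": 1.78, "y": -0.01, "z": 3.0, "ax": 0, "ay": 0, "az": 0, "hand": 0}
  ],
  "grip_force": 110
}}

```text
clock: 9.65
eef_pos: [539.0, -20.0, 17.4]
tcp_rot: [3.142, -0.001, 0.016]
contact_force: [1.1, 0.4, -4.7]
opening: 0.074
grasp_force: 107.2
```

Emit:
{"fn": "drive_tool", "kwargs": {
  "plan": [
    {"x": 0, "y": 0, "z": 0, "ax": 0, "ay": 0, "az": 0, "hand": 0},
    {"x": 0, "y": 0, "z": 0, "ax": 0, "ay": 0, "az": 0, "hand": 0},
    {"x": 0, "y": 0, "z": 0, "ax": 0, "ay": 0, "az": 0, "hand": 0},
    {"x": 0, "y": 0, "z": -0.15, "ax": 0, "ay": 0, "az": 0, "hand": 0},
    {"x": 0, "y": 0, "z": -0.4, "ax": 0, "ay": 0, "az": 0, "hand": 0},
    {"x": 0, "y": 0, "z": -0.6, "ax": 0, "ay": 0, "az": 0, "hand": 0},
    {"x": 0, "y": 0, "z": -0.8, "ax": 0, "ay": 0, "az": 0, "hand": 0},
    {"x": 0, "y": 0, "z": -0.8, "ax": 0, "ay": 0, "az": 0, "hand": 0}
  ]
}}

```text
clock: 10.45
eef_pos: [539.9, -20.0, 58.1]
tcp_rot: [3.141, -0.003, 0.016]
contact_force: [0.4, 0.4, -4.1]
opening: 0.077
grasp_force: 107.6
```

Run:
```python
from h import *
step([528.5,215.5,57],0.043); s=monitor.sense(); print(s['opening']*85.4,s['grasp_force'],s['contact_force'],s['wrist_torque'])
```

```text
move xyz [-0.151 -4.713  0.021] turn [ 0.002 -0.028 -0.256] at [539.9 -20.   58.1] [ 3.141e+00 -3.000e-03  1.600e-02] t 10.4
6.578834889873373 107.63033866882324 [ 0.4401567   0.38482047 -4.1377306 ] [-0.0202039  -0.06753485 -0.00871955]
```

Emit:
{"fn": "drive_tool", "kwargs": {
  "plan": [
    {"x": 0, "y": -0.3, "z": 0, "ax": 0, "ay": 0, "az": 0, "hand": 0},
    {"x": -0.05, "y": -0.9, "z": 0, "ax": 0, "ay": 0, "az": -0.1, "hand": 0},
    {"x": -0.1, "y": -1.6, "z": 0, "ax": 0, "ay": 0, "az": -0.2, "hand": 0},
    {"x": -0.15, "y": -2.3, "z": 0, "ax": 0, "ay": 0, "az": -0.25, "hand": 0},
    {"x": -0.15, "y": -3.0, "z": 0, "ax": 0, "ay": 0, "az": -0.25, "hand": 0},
    {"x": -0.15, "y": -3.7, "z": 0, "ax": 0, "ay": 0, "az": -0.25, "hand": 0},
    {"x": -0.15, "y": -4.3, "z": 0, "ax": 0, "ay": 0, "az": -0.25, "hand": 0},
    {"x": -0.15, "y": -4.7, "z": 0, "ax": 0, "ay": 0, "az": -0.25, "hand": 0}
  ]
}}

```text
clock: 11.25
eef_pos: [526.6, 217.6, 55.8]
tcp_rot: [-3.141, 0.0, 0.044]
contact_force: [0.1, -0.4, -4.4]
opening: 0.073
grasp_force: 107.9
```

Emit:
{"fn": "drive_tool", "kwargs": {
  "plan": [
    {"x": 0, "y": 0, "z": 0.1, "ax": 0, "ay": 0, "az": 0, "hand": 0},
    {"x": 0, "y": 0, "z": 0.2, "ax": 0, "ay": 0, "az": 0, "hand": 0},
    {"x": 0, "y": 0, "z": 0.3, "ax": 0, "ay": 0, "az": 0, "hand": 0},
    {"x": 0, "y": 0, "z": 0.4, "ax": 0, "ay": 0, "az": 0, "hand": 0},
    {"x": 0, "y": 0, "z": 0.4, "ax": 0, "ay": 0, "az": 0, "hand": 0}
  ]
}}

```text
clock: 11.75
eef_pos: [526.8, 214.0, 35.3]
tcp_rot: [3.141, 0.002, 0.041]
contact_force: [-0.5, -0.7, -5.4]
opening: 0.076
grasp_force: 108.0
```

```bash
python3 look.py v5
python3 - <<'E'
from h import *
step([528.5,215.5,27],0.043)
w=cv2.imread('pics/w_last.png');t=cv2.imread('pics/t_last.png')[150:270,130:290]
cv2.imwrite('pics/v5b.png',cv2.hconcat([cv2.resize(w,(400,300)),cv2.resize(t,(400,300),interpolation=3)]))
E
```

```text
move xyz [ 0.024 -0.022  0.182] turn [ 0.002  0.004 -0.014] at [527.3 214.3  36.1] [3.141 0.    0.042] t 11.8
```

View pics/v5b.png

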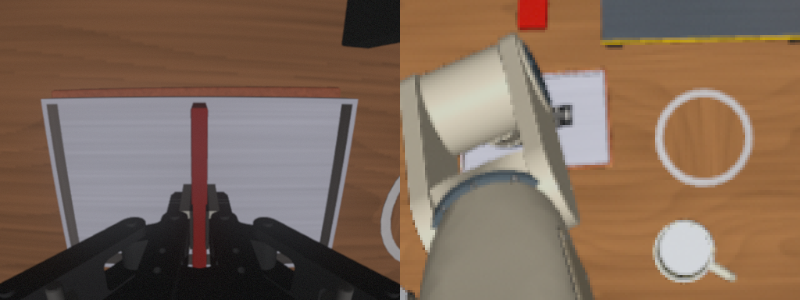

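Over the slab, the slab's far edge runs from (53,92) to (338,88), and the tray's far rim from (42,99) to (357,99) in the left half. I'll compare the two.

Run:
```python
from h import *
import pickle
c=pickle.load(open('c_last.pkl','rb')); f=cv2.imread('pics/w_last.png')[:,:,::-1].astype(int)
hsv=cv2.cvtColor(f.astype(np.uint8),cv2.COLOR_RGB2HSV).astype(int);H,S,V=hsv[...,0],hsv[...,1],hsv[...,2]
top=[];rim=[]
for u in range(80,425,5):
    for v in range(100,130):
        if f[v,u,0]-f[v-5,u,0]>25 and abs(f[v,u,0]-f[v,u,2])>40: top.append((u,v-2.5));break
    for v in range(105,140):
        if S[v,u]<70: rim.append((u,v));break
print(len(top),len(rim),top[::12],rim[::12])
for n,pts,z in(('slab far',top,10),('rim far',rim,34)):
    P=back(c,pts,z); k=np.polyfit(P[:,1],P[:,0],1); print(n,k[0],'x at y215',np.polyval(k,215), np.std(P[:,0]-np.polyval(k,P[:,1])))
print('slab corners',back(c,[(53*1.28,92*1.28),(338*1.28,89*1.28)],10)); print('rim corners',back(c,[(42*1.28,99*1.28),(357*1.28,99*1.28)],34))
```

```text
45 69 [(80, 117.5), (220, 113.5), (280, 113.5), (345, 113.5)] [(80, 125), (140, 124), (200, 124), (260, 123), (320, 124), (380, 124)]
slab far -0.04986972935217123 x at y215 591.4606588066467 0.14812645351819134
rim far -0.04107266777241618 x at y215 587.6162080142661 0.1499077237039595
slab corners [[586.22209924 316.5735224 ]
 [596.11370943 122.36291204]]
rim corners [[583.25283821 309.62918774]
 [590.95817774 123.03571057]]
```

Emit:
{"fn": "drive_tool", "kwargs": {
  "plan": [
    {"x": -0.02, "y": -0.04, "z": 0.05, "ax": 0, "ay": 0, "az": -0.07, "hand": 0},
    {"x": -0.02, "y": -0.04, "z": 0.1, "ax": 0, "ay": 0, "az": -0.07, "hand": 0},
    {"x": -0.02, "y": -0.04, "z": 0.14, "ax": 0, "ay": 0, "az": -0.07, "hand": 0},
    {"x": -0.02, "y": -0.04, "z": 0.18, "ax": 0, "ay": 0, "az": -0.07, "hand": 0},
    {"x": -0.02, "y": -0.04, "z": 0.18, "ax": 0, "ay": 0, "az": -0.07, "hand": 0}
  ]
}}

```text
clock: 12.35
eef_pos: [526.3, 216.9, 27.3]
tcp_rot: [-3.142, -0.0, 0.05]
contact_force: [-0.2, -0.1, -2.8]
opening: 0.071
grasp_force: 108.2
```

Emit:
{"fn": "drive_tool", "kwargs": {
  "plan": [
    {"x": 0, "y": 0, "z": 0, "ax": 0, "ay": 0, "az": 0, "hand": 30},
    {"x": 0, "y": 0, "z": 0, "ax": 0, "ay": 0, "az": 0, "hand": 30},
    {"x": 0, "y": 0, "z": 0, "ax": 0, "ay": 0, "az": 0, "hand": 30},
    {"x": 0, "y": 0, "z": -0.7, "ax": 0, "ay": 0, "az": 0, "hand": 30},
    {"x": -0.6, "y": 0, "z": -1.6, "ax": 0, "ay": 0, "az": 0, "hand": 30},
    {"x": -1.2, "y": 0, "z": -2.6, "ax": 0, "ay": 0, "az": 0, "hand": 30},
    {"x": -2, "y": 0, "z": -3.4, "ax": 0, "ay": 0, "az": 0, "hand": 30},
    {"x": -2, "y": 0, "z": -3.4, "ax": 0, "ay": 0, "az": 0, "hand": 30}
  ]
}}

```text
clock: 13.15
eef_pos: [425.2, 212.1, 200.6]
tcp_rot: [-3.14, -0.003, 0.05]
contact_force: [0.6, -0.6, 0.3]
opening: 0.349
grasp_force: 0.0
```

```bash
python3 look.py v6
python3 - <<'E'
from h import *
step([409,189.5,12],0)
w=cv2.imread('pics/w_last.png'); cv2.imwrite('pics/v6b.png',cv2.resize(w,(800,600),interpolation=3))
E
```

```text
move xyz [-0.383  0.447  3.754] turn [-0.019 -0.039  0.482] at [426.3 212.4 199.8] [-3.14  -0.004  0.05 ] t 13.2
```

View pics/v6b.png

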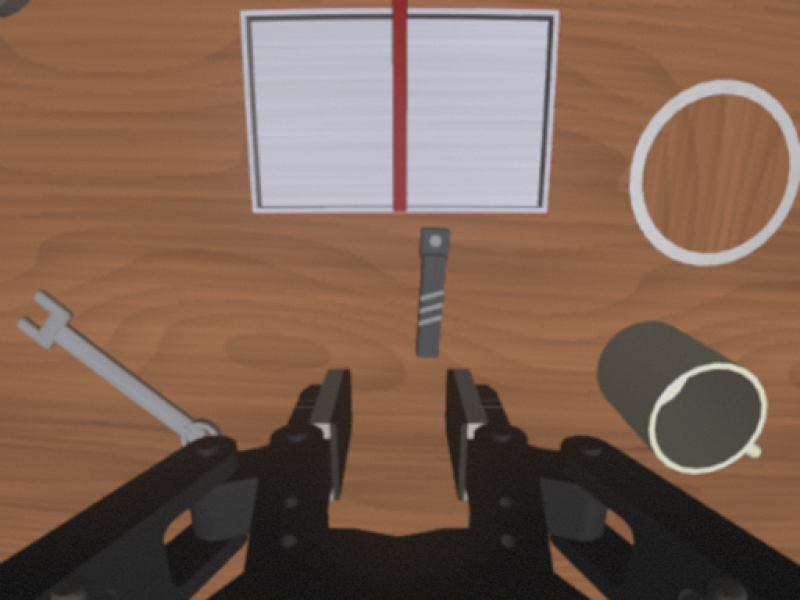

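The tray sits on the slab with rim corners (241,10), (559,10), (547,213), (254,213). Hook A spans (435,232) to (428,355). I'll compare the tray with the slab's earlier pose in the top camera.

Run:
```python
from h import *
import pickle
c=pickle.load(open('c_last.pkl','rb'))
k=.64
P=back(c,np.array([(241,10),(559,10),(547.5,213),(253,213)])*k,25); print('rim wrist',rect(P),P.mean(0))
print('hookA ends',back(c,np.array([(435,230),(428,357)])*k,8))
ct=imaging.camera_info('top'); f=cv2.imread('pics/t_last.png')[:,:,::-1]
hsv=cv2.cvtColor(f,cv2.COLOR_RGB2HSV).astype(int);H,S,V=hsv[...,0],hsv[...,1],hsv[...,2]
B=blob((S<80)&(V>110),(145,170,222,228)); P=back(ct,B,25); print('tray top view',B.min(0),B.max(0),rect(P))
sl=((H<12)|(H>172))&(S>100)&(V>60)
B=blob(sl|((S<80)&(V>110)),(145,170,222,228)); print('union',B.min(0),B.max(0),rect(back(ct,B,12)))
t=f[160:240,135:235]; w=f[165:225,140:225]
cv2.imwrite('pics/v6c.png',cv2.resize(t,(750,600),interpolation=3)[:,:,::-1])
```

```text
rim wrist (array([526. , 216.3]), array([120.5, 190.3]), 2.9) [525.92491893 216.4538492 ]
hookA ends [[453.68999933 188.88521186]
 [360.92234567 187.50605384]]
tray top view [145. 178.] [212. 227.] (array([512.8, 231.3]), array([152.4, 222.4]), 3.0)
union [145. 177.] [214. 227.] (array([514.8, 230.5]), array([155.9, 230. ]), 2.8)
```

View pics/v6c.png

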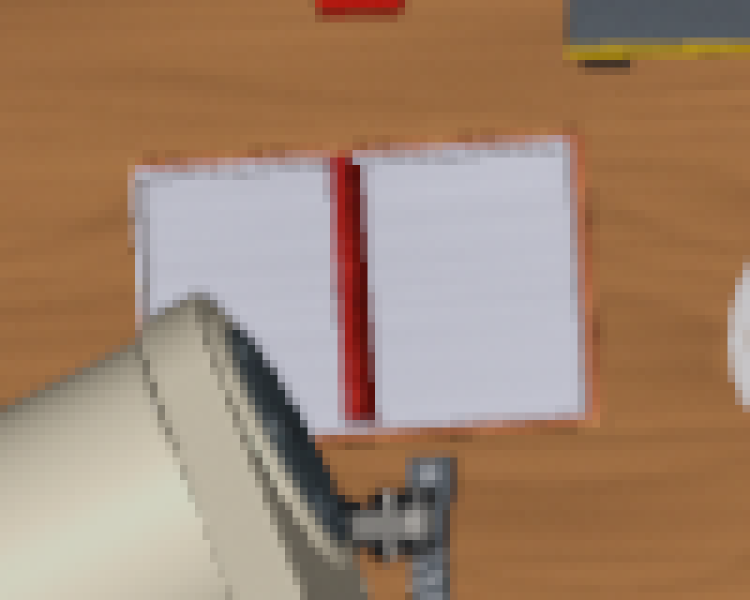

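The slab margin is visible evenly around the tray: right edge at x 578–592, far edge at y 155–165, near edge at about y 425. So it is centred within about 2 mm. Next is hook A, the dark one at (407,188), which I confirmed in the earlier crop.

Emit:
{"fn": "drive_tool", "kwargs": {
  "plan": [
    {"x": -0.42, "y": 0.47, "z": 1.0, "ax": 0, "ay": 0, "az": 0.48, "hand": 40},
    {"x": -0.42, "y": 0.47, "z": 2.0, "ax": 0, "ay": 0, "az": 0.48, "hand": 40},
    {"x": -0.42, "y": 0.47, "z": 2.8, "ax": 0, "ay": 0, "az": 0.48, "hand": 40},
    {"x": -0.42, "y": 0.47, "z": 3.4, "ax": 0, "ay": 0, "az": 0.48, "hand": 40},
    {"x": -0.42, "y": 0.47, "z": 3.75, "ax": 0, "ay": 0, "az": 0.48, "hand": 40},
    {"x": -0.42, "y": 0.47, "z": 3.9, "ax": 0, "ay": 0, "az": 0.48, "hand": 40},
    {"x": -0.42, "y": 0.47, "z": 3.9, "ax": 0, "ay": 0, "az": 0.48, "hand": 40}
  ],
  "grip_force": 60
}}

```text
clock: 13.95
eef_pos: [406.2, 187.0, 1.0]
tcp_rot: [3.141, 0.002, -0.001]
contact_force: [0.7, 1.0, 1.0]
opening: 0.468
grasp_force: 0.0
```

Run:
```python
from h import *
step([407,188.3,4],0)
c=imaging.camera_info('wrist'); f=imaging.grab_frame('wrist'); cv2.imwrite('pics/w7.png',f[:,:,::-1])
```

```text
move xyz [ 0.016 -0.026 -0.061] turn [ 0.01   0.021 -0.007] at [406.2 187.    1. ] [ 3.141e+00  2.000e-03 -1.000e-03] t 13.9
```

View pics/w7.png

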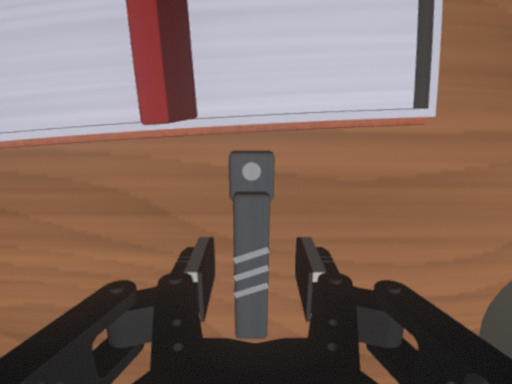

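Hook A at (252,245) lies between the fingers at (205,270) and (312,270). I'll close and lift.

Emit:
{"fn": "drive_tool", "kwargs": {
  "plan": [
    {"x": 0, "y": 0, "z": -0.06, "ax": 0, "ay": 0, "az": 0, "hand": 25},
    {"x": 0, "y": 0, "z": -0.06, "ax": 0, "ay": 0, "az": 0, "hand": 5},
    {"x": 0, "y": 0, "z": -0.06, "ax": 0, "ay": 0, "az": 0, "hand": 5},
    {"x": 0, "y": 0, "z": -0.06, "ax": 0, "ay": 0, "az": 0, "hand": 5},
    {"x": 0, "y": 0, "z": -0.06, "ax": 0, "ay": 0, "az": 0, "hand": 5},
    {"x": 0, "y": 0, "z": -0.4, "ax": 0, "ay": 0, "az": 0, "hand": 5},
    {"x": 0, "y": 0, "z": -1.0, "ax": 0, "ay": 0, "az": 0, "hand": 5},
    {"x": 0, "y": 0, "z": -1.6, "ax": 0, "ay": 0, "az": 0, "hand": 5}
  ],
  "grip_force": 80
}}

```text
clock: 14.8
eef_pos: [406.5, 187.3, 83.8]
tcp_rot: [-3.141, -0.0, -0.001]
contact_force: [0.7, 0.5, -1.2]
opening: 0.157
grasp_force: 78.8
```

Run:
```python
from h import *
step([523.6,264.3,18],0.05); s=monitor.sense(); print(s['opening']*85.4,s['grasp_force'],s['contact_force'])
```

```text
move xyz [ 2.341 -1.54   1.318] turn [-0.002 -0.003 -0.483] at [406.5 187.3  83.8] [-3.141e+00 -0.000e+00 -1.000e-03] t 14.8
13.365273951425625 78.80297899246216 [ 0.74013253  0.50315593 -1.24335165]
```

Emit:
{"fn": "drive_tool", "kwargs": {
  "plan": [
    {"x": 0.5, "y": -0.35, "z": 0, "ax": 0, "ay": 0, "az": -0.15, "hand": 5},
    {"x": 1.1, "y": -0.75, "z": 0, "ax": 0, "ay": 0, "az": -0.3, "hand": 5},
    {"x": 1.7, "y": -1.15, "z": 0, "ax": 0, "ay": 0, "az": -0.48, "hand": 5},
    {"x": 2.34, "y": -1.54, "z": 0, "ax": 0, "ay": 0, "az": -0.48, "hand": 5},
    {"x": 2.34, "y": -1.54, "z": 0.3, "ax": 0, "ay": 0, "az": -0.48, "hand": 5},
    {"x": 2.34, "y": -1.54, "z": 0.7, "ax": 0, "ay": 0, "az": -0.48, "hand": 5},
    {"x": 2.34, "y": -1.54, "z": 0.8, "ax": 0, "ay": 0, "az": -0.48, "hand": 5},
    {"x": 2.34, "y": -1.54, "z": 0.8, "ax": 0, "ay": 0, "az": -0.48, "hand": 5}
  ]
}}

```text
clock: 15.6
eef_pos: [522.7, 263.8, 42.0]
tcp_rot: [3.141, 0.001, 0.05]
contact_force: [-0.2, -0.3, -1.4]
opening: 0.156
grasp_force: 78.9
```

Run:
```python
from h import *
step([523.6,264.3,18],0.05); s=monitor.sense(); print(s['opening']*85.4,s['grasp_force'],s['contact_force'])
c=imaging.camera_info('wrist'); f=imaging.grab_frame('wrist'); cv2.imwrite('pics/w8.png',f[:,:,::-1])
```

```text
move xyz [ 0.02  -0.01   0.479] turn [ 0.006  0.014 -0.003] at [522.7 263.8  42. ] [3.141e+00 1.000e-03 5.000e-02] t 15.6
13.324625770056409 78.85577201843262 [-0.18471646 -0.28667175 -1.36290195]
```

View pics/w8.png

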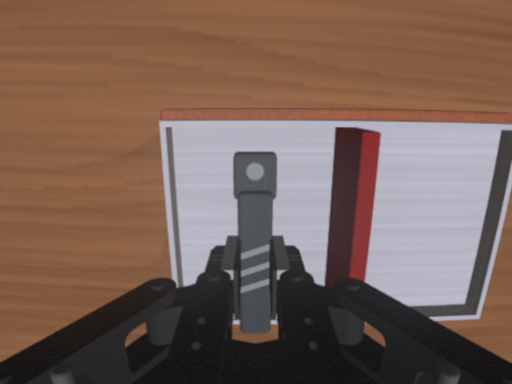

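Hook A at (255,240) hangs clear over the left compartment, between the wall at u=175 and the spine at u=350. I'll lower and release it.

Emit:
{"fn": "drive_tool", "kwargs": {
  "plan": [
    {"x": 0.02, "y": 0, "z": 0.2, "ax": 0, "ay": 0, "az": 0, "hand": 5},
    {"x": 0.02, "y": 0, "z": 0.35, "ax": 0, "ay": 0, "az": 0, "hand": 5},
    {"x": 0.02, "y": 0, "z": 0.44, "ax": 0, "ay": 0, "az": 0, "hand": 5},
    {"x": 0.02, "y": 0, "z": 0.49, "ax": 0, "ay": 0, "az": 0, "hand": 5},
    {"x": 0.02, "y": 0, "z": 0.49, "ax": 0, "ay": 0, "az": 0, "hand": 5}
  ]
}}

```text
clock: 16.15
eef_pos: [524.5, 264.3, 19.8]
tcp_rot: [3.141, 0.001, 0.05]
contact_force: [-8.4, -4.4, 27.7]
opening: 0.157
grasp_force: 82.4
```

Emit:
{"fn": "drive_tool", "kwargs": {
  "plan": [
    {"x": 0, "y": 0, "z": 0, "ax": 0, "ay": 0, "az": 0, "hand": 30},
    {"x": 0, "y": 0, "z": 0, "ax": 0, "ay": 0, "az": 0, "hand": 30},
    {"x": 0, "y": 0, "z": 0, "ax": 0, "ay": 0, "az": 0, "hand": 30},
    {"x": 0, "y": 0, "z": -0.5, "ax": 0, "ay": 0, "az": 0, "hand": 30},
    {"x": 0, "y": 0, "z": -1.3, "ax": 0, "ay": 0, "az": 0, "hand": 30},
    {"x": 0, "y": 0, "z": -2.2, "ax": 0, "ay": 0, "az": 0, "hand": 30},
    {"x": 0, "y": 0, "z": -3, "ax": 0, "ay": 0, "az": 0, "hand": 30},
    {"x": 0, "y": 0, "z": -3, "ax": 0, "ay": 0, "az": 0, "hand": 30}
  ]
}}

```text
clock: 16.95
eef_pos: [527.8, 265.9, 173.3]
tcp_rot: [-3.138, -0.008, 0.05]
contact_force: [-0.1, -0.2, 1.0]
opening: 0.351
grasp_force: 0.0
```

```bash
cat > hk.py <<'E'
import sys
from h import *
# hooks on the bench or in tray from the top view: dark, low saturation elongated blobs
ct=imaging.camera_info('top'); f=imaging.grab_frame('top'); cv2.imwrite('pics/t_last.png',f[:,:,::-1])
hsv=cv2.cvtColor(f,cv2.COLOR_RGB2HSV).astype(int);S,V=hsv[...,1],hsv[...,2]
m=((S<110)&(V<130)).astype(np.uint8); n,l,s,ce=cv2.connectedComponentsWithStats(m)
for k in range(1,n):
    if 60<s[k,4]<220 and max(s[k,2:4])<40:
        ys,xs=np.where(l==k); P=back(ct,np.c_[xs,ys],8); print(s[k],pca(P),rect(P)[1])
E
python3 hk.py
python3 - <<'E'
from h import *
step([410.3,-271,100],0.18)
c=imaging.camera_info('wrist'); f=imaging.grab_frame('wrist'); cv2.imwrite('pics/w9.png',f[:,:,::-1])
hsv=cv2.cvtColor(f,cv2.COLOR_RGB2HSV).astype(int);S,V=hsv[...,1],hsv[...,2]
for z in (22,):
    B=blob((V<95),(150,60,330,228)); print(B.min(0),B.max(0)); P=back(c,B,z); print(rect(P),pca(P))
E
```

```text
[425  12  34  34 135] (array([1085.2, -657.5]), 142.8, array([ 43.8, 162.4])) [ 30.2 154.7]
[358 145  10   9  63] (array([ 679.2, -379.6]), 119.4, array([27.7, 32.8])) [23.4 28.5]
[ 98 162  13  14  76] (array([634.5, 477. ]), -154.3, array([32.3, 46.9])) [45.5 32.5]
[321 197  10   9  74] (array([ 510.5, -252.4]), 113.3, array([29.8, 34.6])) [29.7 26.4]
[327 218  11  28 133] (array([ 410.2, -270.4]), -169.8, array([ 20.7, 108.5])) [91.3 18.5]
[  0 336   4  39 117] (array([ 47.2, 800.2]), -179.3, array([ 13.6, 129. ])) [118.1   9.5]
move xyz [-2.858 10.6    1.373] turn [-0.018 -0.05  -1.245] at [526.4 265.2 170.6] [-3.139 -0.005  0.05 ] t 17.0
[300. 125.] [311. 227.]
(array([532.2, 218.7]), array([99.3,  7.3]), 2.5) (array([534.9, 218.8]), -177.1, array([  7.6, 116.3]))
```

Run:
```python
from h import *
c=imaging.camera_info('wrist'); f=cv2.imread('pics/w9.png')[:,:,::-1]
hsv=cv2.cvtColor(f,cv2.COLOR_RGB2HSV).astype(int);S,V=hsv[...,1],hsv[...,2]
uv=proj(c,[[570,262,22],[478,266,22],[523.6,264.3,22]]); print('expect',uv.round())
u,v=uv[2].astype(int)
for B in [blob((V<t)&(S<120),(u-28,60,u+28,300)) for t in (90,120)]:
    P=back(c,B,24); print(B.min(0),B.max(0),rect(P),pca(P))
```

```text
expect [[260. 134.]
 [251. 228.]
 [255. 183.]]
[227. 238.] [282. 239.] (array([467.8, 262.4]), array([ 1.1, 54.6]), 2.9) (array([467.9, 262.1]), 92.8, array([ 2.2, 64.1]))
[246. 133.] [266. 183.] (array([547.5, 264.9]), array([46.4, 18.4]), 2.9) (array([549.2, 265.2]), -178.7, array([20.8, 51.2]))
```

Emit:
{"fn": "drive_tool", "kwargs": {
  "plan": [
    {"x": -0.2, "y": 0.75, "z": 0, "ax": 0, "ay": 0, "az": -0.2, "hand": 40},
    {"x": -0.4, "y": 1.6, "z": 0, "ax": 0, "ay": 0, "az": -0.4, "hand": 40},
    {"x": -0.65, "y": 2.4, "z": 0, "ax": 0, "ay": 0, "az": -0.6, "hand": 40},
    {"x": -0.85, "y": 3.2, "z": 0, "ax": 0, "ay": 0, "az": -0.8, "hand": 40},
    {"x": -1.1, "y": 4.0, "z": 0, "ax": 0, "ay": 0, "az": -1.0, "hand": 40},
    {"x": -1.3, "y": 4.8, "z": 0, "ax": 0, "ay": 0, "az": -1.25, "hand": 40},
    {"x": -1.5, "y": 5.5, "z": 0, "ax": 0, "ay": 0, "az": -1.25, "hand": 40},
    {"x": -1.7, "y": 6.3, "z": 0, "ax": 0, "ay": 0, "az": -1.25, "hand": 40}
  ],
  "grip_force": 60
}}

```text
clock: 17.85
eef_pos: [453.7, -55.6, 166.1]
tcp_rot: [-3.141, 0.003, 0.181]
contact_force: [0.4, -0.1, 0.8]
opening: 0.47
grasp_force: 0.0
```

Run:
```python
from h import *
step([410.3,-270.7,100],0.178)
```

```text
move xyz [-1.624  4.078  1.323] turn [-0.009  0.027  0.027] at [453.7 -55.6 166.1] [-3.141e+00  3.000e-03  1.810e-01] t 17.9
```

Emit:
{"fn": "drive_tool", "kwargs": {
  "plan": [
    {"x": -0.3, "y": 0.8, "z": 0, "ax": 0, "ay": 0, "az": 0, "hand": 40},
    {"x": -0.6, "y": 1.6, "z": 0, "ax": 0, "ay": 0, "az": 0, "hand": 40},
    {"x": -0.95, "y": 2.4, "z": 0.2, "ax": 0, "ay": 0, "az": 0, "hand": 40},
    {"x": -1.3, "y": 3.2, "z": 0.6, "ax": 0, "ay": 0, "az": 0, "hand": 40},
    {"x": -1.62, "y": 4.08, "z": 1.0, "ax": 0, "ay": 0, "az": 0, "hand": 40},
    {"x": -1.62, "y": 4.08, "z": 1.3, "ax": 0, "ay": 0, "az": 0, "hand": 40},
    {"x": -1.62, "y": 4.08, "z": 1.3, "ax": 0, "ay": 0, "az": 0, "hand": 40},
    {"x": -1.62, "y": 4.08, "z": 1.3, "ax": 0, "ay": 0, "az": 0, "hand": 40}
  ]
}}

```text
clock: 18.65
eef_pos: [411.4, -268.8, 101.7]
tcp_rot: [-3.139, 0.002, 0.18]
contact_force: [0.1, -0.5, 0.2]
opening: 0.47
grasp_force: 0.0
```

```bash
cat > whook.py <<'E'
from h import *
c=imaging.camera_info('wrist'); f=imaging.grab_frame('wrist'); cv2.imwrite('pics/wh.png',f[:,:,::-1])
s=monitor.sense(); e=s['eef_pos']; hsv=cv2.cvtColor(f,cv2.COLOR_RGB2HSV).astype(int);S,V=hsv[...,1],hsv[...,2]
uv=proj(c,[[e[0],e[1],8]])[0].astype(int)
m=(((S<110)&(V<130))|(S<60)).astype(np.uint8); m[uv[1]+40:]=0; m[:,:uv[0]-38]=0; m[:,uv[0]+38:]=0
n,l,st,ce=cv2.connectedComponentsWithStats(m)
for k in range(1,n):
    if st[k,4]>300: 
        ys,xs=np.where(l==k); P=back(c,np.c_[xs,ys],12); print(st[k],rect(P),pca(P))
print(uv)
E
python3 whook.py; python3 -c "
from h import *
step([410.3,-270.7,3.5],0.178)"
```

```text
[  217     0    76   235 12666] (array([ 464.7, -258.1]), array([168.8,  54.4]), 8.8) (array([ 489.1, -253.8]), -169.0, array([ 56.1, 162.7]))
[255 195]
move xyz [-0.039  0.033  1.978] turn [-0.012  0.01   0.031] at [ 412.1 -268.8  102.4] [-3.14e+00  1.00e-03  1.81e-01] t 18.7
```

Run:
```python
from h import *
c=imaging.camera_info('wrist'); f=cv2.imread('pics/wh.png')[:,:,::-1]
hsv=cv2.cvtColor(f,cv2.COLOR_RGB2HSV).astype(int);S,V=hsv[...,1],hsv[...,2]
m=(((S<110)&(V<130))|(S<60)); m[:,:217]=0; m[:,293:]=0; m[235:]=0
ys,xs=np.where(m); P=back(c,np.c_[xs,ys],12)
for lo,hi in((380,395),(395,410),(410,425),(425,438)):
    Q=P[(P[:,0]>lo)&(P[:,0]<hi)]; Q=Q[abs(Q[:,1]+268)<30]; print(lo,hi,len(Q),np.median(Q[:,1]) if len(Q) else '',Q[:,1].min() if len(Q) else '',Q[:,1].max() if len(Q) else '')
```

```text
380 395 311 -273.99186499953396 -283.2774552378778 -265.3059541950766
395 410 388 -271.99754912172745 -281.15381093976487 -262.5930980216626
410 425 421 -269.3084415970163 -278.7592670980042 -259.8359554527149
425 438 402 -266.59551205687626 -276.0088136297386 -256.0883486179399
```

Emit:
{"fn": "drive_tool", "kwargs": {
  "plan": [
    {"x": -0.04, "y": 0.035, "z": 0.7, "ax": 0, "ay": 0, "az": 0, "hand": 40},
    {"x": -0.04, "y": 0.035, "z": 1.4, "ax": 0, "ay": 0, "az": 0, "hand": 40},
    {"x": -0.04, "y": 0.035, "z": 1.8, "ax": 0, "ay": 0, "az": 0, "hand": 40},
    {"x": -0.04, "y": 0.035, "z": 1.96, "ax": 0, "ay": 0, "az": 0, "hand": 40},
    {"x": -0.04, "y": 0.035, "z": 1.96, "ax": 0, "ay": 0, "az": 0, "hand": 25},
    {"x": -0.04, "y": 0.035, "z": 1.96, "ax": 0, "ay": 0, "az": 0, "hand": 5},
    {"x": -0.04, "y": 0.035, "z": 1.96, "ax": 0, "ay": 0, "az": 0, "hand": 5},
    {"x": -0.04, "y": 0.035, "z": 1.96, "ax": 0, "ay": 0, "az": 0, "hand": 5}
  ],
  "grip_force": 80
}}

```text
clock: 19.5
eef_pos: [411.5, -272.2, 5.9]
tcp_rot: [3.14, -0.002, 0.181]
contact_force: [0.1, 0.8, 6.3]
opening: 0.156
grasp_force: 79.2
```

Emit:
{"fn": "drive_tool", "kwargs": {
  "plan": [
    {"x": 0, "y": 0, "z": 0, "ax": 0, "ay": 0, "az": 0, "hand": 5},
    {"x": 0, "y": 0, "z": 0, "ax": 0, "ay": 0, "az": 0, "hand": 5},
    {"x": 0, "y": 0, "z": -0.4, "ax": 0, "ay": 0, "az": 0, "hand": 5},
    {"x": 0, "y": 0, "z": -1.0, "ax": 0, "ay": 0, "az": 0, "hand": 5},
    {"x": 0, "y": 0, "z": -1.8, "ax": 0, "ay": 0, "az": 0, "hand": 5},
    {"x": 0, "y": 0, "z": -2.6, "ax": 0, "ay": 0, "az": 0, "hand": 5},
    {"x": 0, "y": 0, "z": -2.8, "ax": 0, "ay": 0, "az": 0, "hand": 5},
    {"x": 0, "y": 0, "z": -2.8, "ax": 0, "ay": 0, "az": 0, "hand": 5}
  ]
}}

```text
clock: 20.3
eef_pos: [411.7, -272.6, 146.6]
tcp_rot: [3.139, -0.003, 0.18]
contact_force: [0.1, 0.6, -0.7]
opening: 0.159
grasp_force: 78.5
```

Run:
```python
from h import *
step([528.2,168.5,145],0.05); s=monitor.sense(); print(s['opening']*85.4,s['grasp_force'],s['contact_force'])
```

```text
move xyz [ 3.876 -8.26   0.02 ] turn [ 0.027 -0.031  1.246] at [ 411.7 -272.6  146.6] [ 3.139e+00 -3.000e-03  1.800e-01] t 20.3
13.611170215868679 78.45783233642578 [ 0.09049093  0.6324195  -0.73142081]
```

Emit:
{"fn": "drive_tool", "kwargs": {
  "plan": [
    {"x": 0.2, "y": -0.4, "z": 0, "ax": 0, "ay": 0, "az": 0.15, "hand": 5},
    {"x": 0.5, "y": -1.0, "z": 0, "ax": 0, "ay": 0, "az": 0.3, "hand": 5},
    {"x": 0.85, "y": -1.75, "z": 0, "ax": 0, "ay": 0, "az": 0.45, "hand": 5},
    {"x": 1.2, "y": -2.5, "z": 0, "ax": 0, "ay": 0, "az": 0.6, "hand": 5},
    {"x": 1.55, "y": -3.25, "z": 0, "ax": 0, "ay": 0, "az": 0.8, "hand": 5},
    {"x": 1.9, "y": -4.0, "z": 0, "ax": 0, "ay": 0, "az": 1.0, "hand": 5},
    {"x": 2.2, "y": -4.7, "z": 0, "ax": 0, "ay": 0, "az": 1.25, "hand": 5},
    {"x": 2.5, "y": -5.35, "z": 0, "ax": 0, "ay": 0, "az": 1.25, "hand": 5}
  ]
}}

```text
clock: 21.1
eef_pos: [484.5, 15.6, 142.9]
tcp_rot: [-3.142, 0.003, 0.049]
contact_force: [-0.1, -0.3, -0.9]
opening: 0.16
grasp_force: 78.5
```

Run:
```python
from h import *
step([528.2,168.5,21],0.05); s=monitor.sense(); print(s['opening']*85.4,s['grasp_force'],s['contact_force'])
```

```text
move xyz [ 1.03  -3.012  2.435] turn [-0.001  0.028 -0.008] at [484.5  15.6 142.9] [-3.142e+00  3.000e-03  4.900e-02] t 21.1
13.65321411751241 78.46699833869934 [-0.11990472 -0.32044296 -0.89233305]
```

Emit:
{"fn": "drive_tool", "kwargs": {
  "plan": [
    {"x": 0.25, "y": -0.7, "z": 0.2, "ax": 0, "ay": 0, "az": 0, "hand": 5},
    {"x": 0.5, "y": -1.4, "z": 0.5, "ax": 0, "ay": 0, "az": 0, "hand": 5},
    {"x": 0.75, "y": -2.1, "z": 0.8, "ax": 0, "ay": 0, "az": 0, "hand": 5},
    {"x": 0.95, "y": -2.7, "z": 1.1, "ax": 0, "ay": 0, "az": 0, "hand": 5},
    {"x": 1.03, "y": -3.0, "z": 1.3, "ax": 0, "ay": 0, "az": 0, "hand": 5},
    {"x": 1.03, "y": -3.0, "z": 1.3, "ax": 0, "ay": 0, "az": 0, "hand": 5},
    {"x": 1.03, "y": -3.0, "z": 1.3, "ax": 0, "ay": 0, "az": 0, "hand": 5}
  ]
}}

```text
clock: 21.8
eef_pos: [528.4, 165.4, 78.7]
tcp_rot: [3.141, 0.003, 0.05]
contact_force: [0.6, 0.2, -1.9]
opening: 0.159
grasp_force: 78.5
```

Run:
```python
from h import *
step([528.2,168.5,22],0.05); s=monitor.sense(); print(s['opening']*85.4,s['grasp_force'],s['contact_force'])
```

```text
move xyz [ 1.000e-03 -6.300e-02  1.134e+00] turn [0.009 0.024 0.003] at [528.4 165.4  78.7] [3.141e+00 3.000e-03 5.000e-02] t 21.8
13.595082827031922 78.46610426902771 [ 0.5610622   0.18301756 -1.86421145]
```

Emit:
{"fn": "drive_tool", "kwargs": {
  "plan": [
    {"x": 0, "y": -0.06, "z": 0.3, "ax": 0, "ay": 0, "az": 0, "hand": 5},
    {"x": 0, "y": -0.06, "z": 0.6, "ax": 0, "ay": 0, "az": 0, "hand": 5},
    {"x": 0, "y": -0.06, "z": 0.9, "ax": 0, "ay": 0, "az": 0, "hand": 5},
    {"x": 0, "y": -0.06, "z": 1.05, "ax": 0, "ay": 0, "az": 0, "hand": 5},
    {"x": 0, "y": -0.06, "z": 1.12, "ax": 0, "ay": 0, "az": 0, "hand": 5},
    {"x": 0, "y": -0.06, "z": 1.15, "ax": 0, "ay": 0, "az": 0, "hand": 5},
    {"x": 0, "y": -0.06, "z": 1.15, "ax": 0, "ay": 0, "az": 0, "hand": 5}
  ]
}}

```text
clock: 22.5
eef_pos: [529.6, 169.2, 22.3]
tcp_rot: [-3.142, -0.0, 0.05]
contact_force: [0.5, -0.2, -0.2]
opening: 0.161
grasp_force: 78.5
```

Emit:
{"fn": "drive_tool", "kwargs": {
  "plan": [
    {"x": 0, "y": 0, "z": 0.04, "ax": 0, "ay": 0, "az": 0, "hand": 5},
    {"x": 0, "y": 0, "z": 0.04, "ax": 0, "ay": 0, "az": 0, "hand": 5},
    {"x": 0, "y": 0, "z": 0.04, "ax": 0, "ay": 0, "az": 0, "hand": 30},
    {"x": 0, "y": 0, "z": 0.04, "ax": 0, "ay": 0, "az": 0, "hand": 30},
    {"x": 0, "y": 0, "z": 0.04, "ax": 0, "ay": 0, "az": 0, "hand": 30},
    {"x": 0, "y": 0, "z": -0.5, "ax": 0, "ay": 0, "az": 0, "hand": 30},
    {"x": 0, "y": 0, "z": -1.4, "ax": 0, "ay": 0, "az": 0, "hand": 30},
    {"x": 0, "y": 0, "z": -2.3, "ax": 0, "ay": 0, "az": 0, "hand": 30}
  ]
}}

```text
clock: 23.3
eef_pos: [528.8, 169.0, 138.1]
tcp_rot: [3.141, 0.002, 0.05]
contact_force: [1.7, -0.5, 0.4]
opening: 0.35
grasp_force: 0.0
```

Emit:
{"fn": "drive_tool", "kwargs": {
  "plan": [
    {"x": 0, "y": 0, "z": -0.7, "ax": 0, "ay": 0, "az": 0, "hand": 0},
    {"x": -0.7, "y": 0, "z": -1.3, "ax": 0, "ay": 0, "az": 0, "hand": 0},
    {"x": -1.6, "y": -0.4, "z": -1.3, "ax": 0, "ay": 0, "az": 0, "hand": 0},
    {"x": -2.2, "y": -0.6, "z": -1.3, "ax": 0, "ay": 0, "az": 0, "hand": 0},
    {"x": -2.2, "y": -0.6, "z": -1.3, "ax": 0, "ay": 0, "az": 0, "hand": 0}
  ]
}}

```text
clock: 23.8
eef_pos: [414.4, 193.9, 202.4]
tcp_rot: [3.142, 0.002, 0.051]
contact_force: [0.6, -0.5, 0.8]
opening: -0.001
grasp_force: 0.0
```

```bash
python3 look.py v10
python3 - <<'E'
from h import *
w=cv2.imread('pics/w_last.png');t=cv2.imread('pics/t_last.png')
cv2.imwrite('pics/v10b.png',cv2.hconcat([cv2.resize(w,(400,300),interpolation=2),cv2.resize(t,(400,300),interpolation=2)]))
step([0,0,0],0)
E
python3 hk.py
```

```text
move xyz [-8.553  3.451  4.043] turn [-0.004 -0.012  0.486] at [418.1 194.  202.8] [-3.141e+00 -1.000e-03  5.100e-02] t 23.9
[425  12  34  33 131] (array([1084.9, -657. ]), 142.9, array([ 43.6, 161. ])) [ 30.2 154.7]
[272  21  17  12  75] (array([1103.1, -111.9]), 60.7, array([25.5, 57.7])) [56.7 25.7]
[289  56  23  17 184] (array([ 971.9, -179.7]), 60.8, array([46.1, 76.2])) [55.6 66.7]
[177 109  26  32 169] (array([765.5, 184. ]), 119.3, array([ 91.5, 111.9])) [95.4 88.4]
[358 145  10   9  63] (array([ 679.2, -379.6]), 119.4, array([27.7, 32.8])) [23.4 28.5]
[ 91 162  20  22 187] (array([615.3, 479.9]), 157.7, array([49.3, 79.2])) [54.1 67. ]
[194 185   7  27 117] (array([530.5, 170.5]), -177.3, array([ 19.9, 106.3])) [86.7 17.2]
[321 197  10   9  74] (array([ 510.5, -252.4]), 113.3, array([29.8, 34.6])) [29.7 26.4]
[  0 339   4  23  84] (array([ 57.9, 800.1]), -179.0, array([14. , 80.3])) [68.9  9.5]
```

View pics/v10b.png

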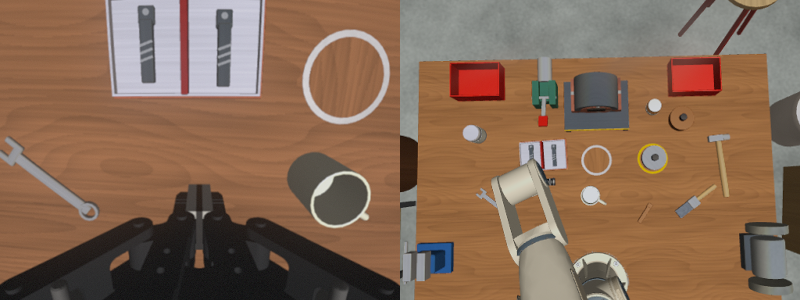

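Both hooks lie flat and parallel, one in each compartment, at (147,45) and (224,48) of the wrist half. The pot sits in the yellow ring at (652,158), and there are no other hooks on the bench. Next is the damper pad, with the fingers shut.

Emit:
{"fn": "drive_tool", "kwargs": {
  "plan": [
    {"x": 0.6, "y": 0, "z": 0, "ax": 0, "ay": 0, "az": 0, "hand": 0},
    {"x": 1.4, "y": 0.05, "z": 0, "ax": 0, "ay": 0, "az": 0, "hand": 0},
    {"x": 2.2, "y": 0.1, "z": 0, "ax": 0, "ay": 0, "az": 0, "hand": 0},
    {"x": 3.0, "y": 0.14, "z": 0, "ax": 0, "ay": 0, "az": 0, "hand": 0},
    {"x": 3.8, "y": 0.14, "z": 0.3, "ax": 0, "ay": 0, "az": 0, "hand": 0},
    {"x": 4.5, "y": 0.14, "z": 0.7, "ax": 0, "ay": 0, "az": 0, "hand": 0},
    {"x": 4.72, "y": 0.14, "z": 1.1, "ax": 0, "ay": 0, "az": 0, "hand": 0},
    {"x": 4.72, "y": 0.14, "z": 1.1, "ax": 0, "ay": 0, "az": 0, "hand": 0}
  ]
}}

```text
clock: 24.75
eef_pos: [654.8, 197.0, 143.1]
tcp_rot: [3.14, 0.004, 0.048]
contact_force: [-0.5, -0.4, -0.4]
opening: 0.002
grasp_force: 0.0
```

Run:
```python
from h import *
step([653,199,74],0.05)
c=imaging.camera_info('wrist'); f=imaging.grab_frame('wrist'); cv2.imwrite('pics/w11.png',f[:,:,::-1])
hsv=cv2.cvtColor(f,cv2.COLOR_RGB2HSV).astype(int);H,S,V=hsv[...,0],hsv[...,1],hsv[...,2]
B=blob(((H<6)|(H>174))&(S>180)&(V>120),(0,0,512,384)); print(B.min(0),B.max(0)); print(rect(back(c,B,125)))
```

```text
move xyz [-0.028 -0.043  1.383] turn [ 0.013  0.042 -0.018] at [654.8 197.  143.1] [3.14  0.004 0.048] t 24.8
[44.  0.] [48. 45.]
(array([759.2, 303.3]), array([ 1.8, 20.6]), 87.8)
```

Emit:
{"fn": "drive_tool", "kwargs": {
  "plan": [
    {"x": 0, "y": -0.03, "z": 0.25, "ax": 0, "ay": 0, "az": 0, "hand": 0},
    {"x": 0, "y": -0.03, "z": 0.5, "ax": 0, "ay": 0, "az": 0, "hand": 0},
    {"x": -0.03, "y": -0.03, "z": 0.7, "ax": 0, "ay": 0, "az": 0, "hand": 0},
    {"x": -0.06, "y": -0.03, "z": 0.9, "ax": 0, "ay": 0, "az": 0, "hand": 0},
    {"x": -0.09, "y": -0.03, "z": 1.1, "ax": 0, "ay": 0, "az": 0, "hand": 0},
    {"x": -0.12, "y": -0.03, "z": 1.25, "ax": 0, "ay": 0, "az": 0, "hand": 0},
    {"x": -0.12, "y": -0.03, "z": 1.36, "ax": 0, "ay": 0, "az": 0, "hand": 0},
    {"x": -0.12, "y": -0.03, "z": 1.36, "ax": 0, "ay": 0, "az": 0, "hand": 0}
  ]
}}

```text
clock: 25.6
eef_pos: [647.5, 199.5, 78.3]
tcp_rot: [3.141, 0.001, 0.05]
contact_force: [0.1, -0.1, 1.4]
opening: 0.004
grasp_force: 0.0
```

Emit:
{"fn": "drive_tool", "kwargs": {
  "plan": [
    {"x": 0, "y": 0, "z": 0.05, "ax": 0, "ay": 0, "az": 0, "hand": 0},
    {"x": 0, "y": 0, "z": 0.1, "ax": 0, "ay": 0, "az": 0, "hand": 0},
    {"x": 0, "y": 0, "z": 0.13, "ax": 0, "ay": 0, "az": 0, "hand": 0},
    {"x": 0, "y": 0, "z": 0.13, "ax": 0, "ay": 0, "az": 0, "hand": 0}
  ]
}}

```text
clock: 26.0
eef_pos: [648.7, 199.7, 74.5]
tcp_rot: [-3.141, -0.001, 0.05]
contact_force: [-4.4, 0.1, 11.9]
opening: 0.002
grasp_force: 6.0
```

Emit:
{"fn": "drive_tool", "kwargs": {
  "plan": [
    {"x": 0, "y": 0, "z": -0.3, "ax": 0, "ay": 0, "az": 0, "hand": 0},
    {"x": 0, "y": 0, "z": -1.0, "ax": 0, "ay": 0, "az": 0, "hand": 0},
    {"x": -0.5, "y": 0.5, "z": -1.8, "ax": 0, "ay": 0, "az": 0.25, "hand": 0},
    {"x": -1.2, "y": 1.2, "z": -2.0, "ax": 0, "ay": 0, "az": 0.48, "hand": 20},
    {"x": -1.9, "y": 2.0, "z": -2.0, "ax": 0, "ay": 0, "az": 0.48, "hand": 40},
    {"x": -2.4, "y": 2.8, "z": -2.0, "ax": 0, "ay": 0, "az": 0.48, "hand": 60},
    {"x": -2.6, "y": 3.6, "z": -2.0, "ax": 0, "ay": 0, "az": 0.48, "hand": 60},
    {"x": -2.7, "y": 4.4, "z": -2.0, "ax": 0, "ay": 0, "az": 0.48, "hand": 60}
  ],
  "grip_force": 40
}}

```text
clock: 26.8
eef_pos: [522.9, -28.3, 173.9]
tcp_rot: [3.141, -0.001, -0.0]
contact_force: [0.9, 0.5, -0.6]
opening: 0.705
grasp_force: 0.0
```

Run:
```python
from h import *
step([507,-242,160],0)
for n,z in(('top',74),):
    c=imaging.camera_info(n); f=imaging.grab_frame(n); cv2.imwrite('pics/t_last.png',f[:,:,::-1])
    hsv=cv2.cvtColor(f,cv2.COLOR_RGB2HSV).astype(int);H,S,V=hsv[...,0],hsv[...,1],hsv[...,2]
    B=blob(((H<8)|(H>172))&(S>150)&(V>90),(165,140,200,172)); print('pad',B.min(0),B.max(0),rect(back(c,B,74)),rect(back(c,B,125)))
    B=blob((S<70)&(V>90)&(V<190),(298,179,349,225)); print('lid',rect(back(c,B,56)), cv2.minEnclosingCircle(np.float32(back(c,B,56))))
c=imaging.camera_info('scene'); f=imaging.grab_frame('scene'); 
hsv=cv2.cvtColor(f,cv2.COLOR_RGB2HSV).astype(int);H,S,V=hsv[...,0],hsv[...,1],hsv[...,2]
B=blob(((H<8)|(H>172))&(S>150)&(V>90),(320,180,380,250)); print('scene pad',B.mean(0),'exp up/latched',proj(c,[[656,199,123],[647,199,72]]))
```

```text
move xyz [-0.318  4.274  0.278] turn [ 0.001 -0.009 -0.001] at [522.9 -28.3 173.9] [ 3.141e+00 -1.000e-03 -0.000e+00] t 26.8
pad [180. 153.] [191. 166.] (array([648.5, 198. ]), array([34.9, 41.9]), 89.3) (array([640.5, 190.2]), array([33.7, 40.4]), 89.3)
lid (array([ 504.8, -242.5]), array([95.5, 95.9]), 88.2) ((506.28369140625, -241.72024536132812), 49.91448974609375)
scene pad [339.62237762 212.53846154] exp up/latched [[342.5174289  203.49350877]
 [339.19108066 211.43123583]]
```

The lever is latched: the pad now sits at (648,198) and z=74, and the scene camera agrees. Now I slide the pot back.

Emit:
{"fn": "drive_tool", "kwargs": {
  "plan": [
    {"x": 0, "y": 0.8, "z": 0.1, "ax": 0, "ay": 0, "az": 0, "hand": 60},
    {"x": -0.1, "y": 1.6, "z": 0.2, "ax": 0, "ay": 0, "az": 0, "hand": 60},
    {"x": -0.2, "y": 2.4, "z": 0.3, "ax": 0, "ay": 0, "az": 0, "hand": 60},
    {"x": -0.28, "y": 3.2, "z": 0.4, "ax": 0, "ay": 0, "az": 0, "hand": 60},
    {"x": -0.28, "y": 3.9, "z": 0.6, "ax": 0, "ay": 0, "az": 0, "hand": 60},
    {"x": -0.28, "y": 4.29, "z": 0.8, "ax": 0, "ay": 0, "az": 0, "hand": 60},
    {"x": -0.28, "y": 4.29, "z": 1.0, "ax": 0, "ay": 0, "az": 0, "hand": 60},
    {"x": -0.28, "y": 4.29, "z": 1.0, "ax": 0, "ay": 0, "az": 0, "hand": 60}
  ]
}}

```text
clock: 27.7
eef_pos: [509.4, -240.5, 121.7]
tcp_rot: [-3.14, 0.002, -0.001]
contact_force: [-0.5, 0.3, 0.5]
opening: 0.7
grasp_force: 0.0
```

Run:
```python
from h import *
step([508.5,-243,63.5],0)
c=imaging.camera_info('wrist'); f=imaging.grab_frame('wrist'); cv2.imwrite('pics/w12.png',f[:,:,::-1])
hsv=cv2.cvtColor(f,cv2.COLOR_RGB2HSV).astype(int);H,S,V=hsv[...,0],hsv[...,1],hsv[...,2]
uv=proj(c,[[508.5,-243,86]])[0].astype(int); print(uv)
B=blob(V<75,(uv[0]-35,uv[1]-35,uv[0]+35,uv[1]+35)); print(B.min(0),B.max(0),rect(back(c,B,86)))
```

```text
move xyz [-0.017  0.052  1.164] turn [-0.013  0.017 -0.014] at [ 509.4 -240.5  121.7] [-3.14e+00  2.00e-03 -1.00e-03] t 27.7
[259 224]
[239. 196.] [281. 247.] (array([ 510. , -243.5]), array([25.5, 33. ]), 89.1)
```

Emit:
{"fn": "drive_tool", "kwargs": {
  "plan": [
    {"x": -0.01, "y": 0.05, "z": 0.5, "ax": 0, "ay": 0, "az": 0, "hand": 60},
    {"x": -0.01, "y": 0.05, "z": 0.9, "ax": 0, "ay": 0, "az": 0, "hand": 60},
    {"x": -0.01, "y": 0.05, "z": 1.15, "ax": 0, "ay": 0, "az": 0, "hand": 60},
    {"x": -0.01, "y": 0.05, "z": 1.15, "ax": 0, "ay": 0, "az": 0, "hand": 40},
    {"x": -0.01, "y": 0.05, "z": 1.15, "ax": 0, "ay": 0, "az": 0, "hand": 20},
    {"x": -0.01, "y": 0.05, "z": 1.15, "ax": 0, "ay": 0, "az": 0, "hand": 20},
    {"x": -0.01, "y": 0.05, "z": 1.15, "ax": 0, "ay": 0, "az": 0, "hand": 20},
    {"x": -0.01, "y": 0.05, "z": 1.15, "ax": 0, "ay": 0, "az": 0, "hand": 20}
  ],
  "grip_force": 40
}}

```text
clock: 28.55
eef_pos: [510.2, -243.7, 66.3]
tcp_rot: [3.142, -0.001, -0.001]
contact_force: [-0.2, 5.0, 7.2]
opening: 0.307
grasp_force: 40.3
```

Run:
```python
from h import *
step([505.5,-6.5,63.5],0)
c=imaging.camera_info('top'); f=cv2.imread('pics/t_last.png')[:,:,::-1]
f=imaging.grab_frame('top')
hsv=cv2.cvtColor(f,cv2.COLOR_RGB2HSV).astype(int);S,V=hsv[...,1],hsv[...,2]
B=blob((S<70)&(V>160),(222,182,280,232)); P=back(c,B,0); print('wring',rect(P),cv2.minEnclosingCircle(np.float32(P)))
```

```text
move xyz [-0.098 -4.743  0.055] turn [ 0.001 -0.014 -0.008] at [ 510.2 -243.7   66.3] [ 3.142e+00 -1.000e-03 -1.000e-03] t 28.6
wring (array([505. ,  -6.1]), array([125.9, 129.3]), 88.7) ((504.52716064453125, -6.508828163146973), 65.20536041259766)
```

Run:
```python
from h import *
import pickle
c=pickle.load(open('c_last.pkl','rb')); f=cv2.imread('pics/w_last.png')[:,:,::-1]
hsv=cv2.cvtColor(f,cv2.COLOR_RGB2HSV).astype(int);S,V=hsv[...,1],hsv[...,2]
B=blob((S<70)&(V>140),(375,25,512,165)); P=back(c,B,0); print(B.min(0),B.max(0),rect(P),cv2.minEnclosingCircle(np.float32(P)))
```

```text
[387.  38.] [498. 158.] (array([502.4,  -7.1]), array([127.3, 128.3]), 5.8) ((502.45050048828125, -7.036654472351074), 64.6184310913086)
```

Emit:
{"fn": "drive_tool", "kwargs": {
  "plan": [
    {"x": 0, "y": -0.2, "z": 0, "ax": 0, "ay": 0, "az": 0, "hand": 20},
    {"x": 0, "y": -0.5, "z": 0, "ax": 0, "ay": 0, "az": 0, "hand": 20},
    {"x": -0.03, "y": -0.85, "z": 0, "ax": 0, "ay": 0, "az": 0, "hand": 20},
    {"x": -0.06, "y": -1.2, "z": 0, "ax": 0, "ay": 0, "az": 0, "hand": 20},
    {"x": -0.08, "y": -1.55, "z": 0, "ax": 0, "ay": 0, "az": 0, "hand": 20},
    {"x": -0.11, "y": -1.9, "z": 0, "ax": 0, "ay": 0, "az": 0, "hand": 20},
    {"x": -0.11, "y": -2.25, "z": 0, "ax": 0, "ay": 0, "az": 0, "hand": 20},
    {"x": -0.11, "y": -2.6, "z": 0, "ax": 0, "ay": 0, "az": 0, "hand": 20}
  ]
}}

```text
clock: 29.4
eef_pos: [505.5, -114.6, 66.4]
tcp_rot: [3.139, -0.003, 0.0]
contact_force: [0.1, -7.7, 5.3]
opening: 0.307
grasp_force: 41.1
```

Emit:
{"fn": "drive_tool", "kwargs": {
  "plan": [
    {"x": 0, "y": -0.35, "z": 0, "ax": 0, "ay": 0, "az": 0, "hand": 20},
    {"x": 0, "y": -0.7, "z": 0, "ax": 0, "ay": 0, "az": 0, "hand": 20},
    {"x": 0, "y": -1.05, "z": 0, "ax": 0, "ay": 0, "az": 0, "hand": 20},
    {"x": 0, "y": -1.4, "z": 0, "ax": 0, "ay": 0, "az": 0, "hand": 20},
    {"x": 0, "y": -1.75, "z": 0, "ax": 0, "ay": 0, "az": 0, "hand": 20},
    {"x": 0, "y": -2.0, "z": 0, "ax": 0, "ay": 0, "az": 0, "hand": 20},
    {"x": 0, "y": -2.13, "z": 0, "ax": 0, "ay": 0, "az": 0, "hand": 20},
    {"x": 0, "y": -2.13, "z": 0, "ax": 0, "ay": 0, "az": 0, "hand": 20}
  ]
}}

```text
clock: 30.2
eef_pos: [505.4, -6.9, 66.3]
tcp_rot: [3.141, -0.003, 0.0]
contact_force: [0.8, 2.4, 6.4]
opening: 0.308
grasp_force: 41.4
```

Emit:
{"fn": "drive_tool", "kwargs": {
  "plan": [
    {"x": 0, "y": 0, "z": 0, "ax": 0, "ay": 0, "az": 0, "hand": 60},
    {"x": 0, "y": 0, "z": 0, "ax": 0, "ay": 0, "az": 0, "hand": 60},
    {"x": 0, "y": 0, "z": 0, "ax": 0, "ay": 0, "az": 0, "hand": 60},
    {"x": 0, "y": 0, "z": 0, "ax": 0, "ay": 0, "az": 0, "hand": 60},
    {"x": 0, "y": 0, "z": -0.6, "ax": 0, "ay": 0, "az": 0, "hand": 60},
    {"x": 0, "y": 0, "z": -1.6, "ax": 0, "ay": 0, "az": 0, "hand": 60},
    {"x": 0, "y": 0, "z": -2.4, "ax": 0, "ay": 0, "az": 0, "hand": 60},
    {"x": -0.6, "y": 0, "z": -2.8, "ax": 0, "ay": 0, "az": 0, "hand": 60}
  ]
}}

```text
clock: 31.0
eef_pos: [478.3, -7.4, 209.1]
tcp_rot: [3.142, -0.008, -0.001]
contact_force: [0.3, 0.1, -0.1]
opening: 0.703
grasp_force: 0.0
```

Emit:
{"fn": "drive_tool", "kwargs": {
  "plan": [
    {"x": -0.8, "y": 0.5, "z": 0, "ax": 0, "ay": 0, "az": 0, "hand": 60},
    {"x": -1.6, "y": 1.2, "z": 0, "ax": 0, "ay": 0, "az": 0, "hand": 60},
    {"x": -1.6, "y": 1.9, "z": 0, "ax": 0, "ay": 0, "az": 0, "hand": 60},
    {"x": -1.6, "y": 2.6, "z": 0, "ax": 0, "ay": 0, "az": 0, "hand": 60},
    {"x": -1.6, "y": 3.2, "z": 0, "ax": 0, "ay": 0, "az": 0, "hand": 60},
    {"x": -1.6, "y": 3.2, "z": 0, "ax": 0, "ay": 0, "az": 0, "hand": 60}
  ]
}}

```text
clock: 31.6
eef_pos: [394.2, -170.1, 205.5]
tcp_rot: [3.14, -0.001, -0.004]
contact_force: [-0.5, -0.0, 0.5]
opening: 0.704
grasp_force: 0.0
```

Run:
```python
from h import *
step([504,-6,63.5],0)
c=imaging.camera_info('top'); f=imaging.grab_frame('top'); cv2.imwrite('pics/t_fin.png',f[:,:,::-1])
hsv=cv2.cvtColor(f,cv2.COLOR_RGB2HSV).astype(int);H,S,V=hsv[...,0],hsv[...,1],hsv[...,2]
B=blob((S<70)&(V>90)&(V<185),(222,182,280,232)); P=back(c,B,56); print('lid',rect(P),cv2.minEnclosingCircle(np.float32(P)))
B=blob(V<90,(235,195,265,218)); print('knob',rect(back(c,B,86)))
B=blob(((H<8)|(H>172))&(S>150)&(V>90),(165,140,200,172)); print('pad',rect(back(c,B,74)))
B=blob(((S<110)|(H<12)|(H>172))&~((H>8)&(H<30)&(S>60)),(145,172,222,228)); print('tray/slab',rect(back(c,B,14)))
a=f[140:250,140:290]; cv2.imwrite('pics/v13.png',cv2.resize(a[:,:,::-1],(800,587),interpolation=3))
```

```text
move xyz [ 2.183 -3.293  2.838] turn [ 0.011 -0.008 -0.034] at [ 394.2 -170.1  205.5] [ 3.14e+00 -1.00e-03 -4.00e-03] t 31.6
lid (array([502. ,  -8.2]), array([105.3, 105.3]), 88.7) ((501.6261291503906, -7.165615558624268), 54.16732406616211)
knob (array([500.2,  -6.9]), array([18.7, 21.9]), 88.7)
pad (array([648.5, 198. ]), array([34.9, 41.9]), 89.3)
tray/slab (array([529.2, 218.2]), array([125.6, 195.9]), 2.9)
```

View pics/v13.png

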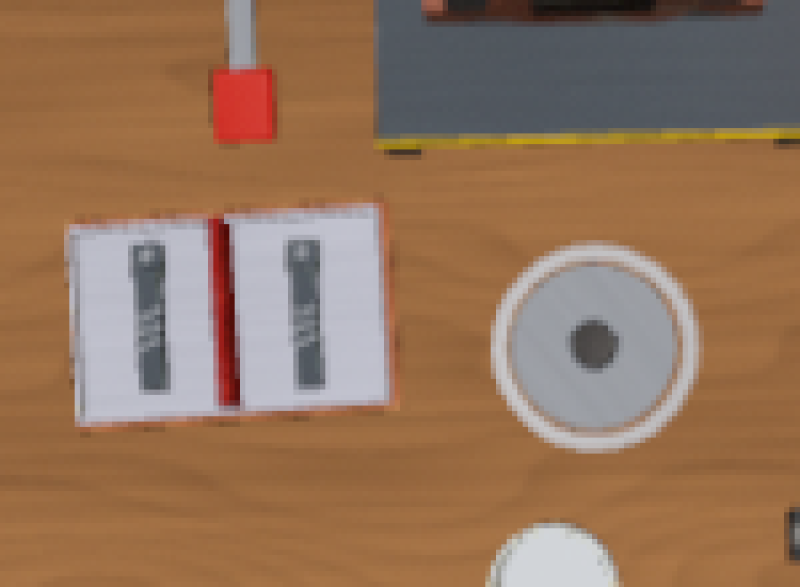

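The final crop shows both hooks flat in the tray at (150,315) and (305,315), and the tray centred on the slab. The pad is down at (243,105), and the pot is concentric in the white ring at (594,345). Handing in.

```bash
python3 -c "
from rig import r
print(r.sign_off())"
```

```text
the job is handed in; nothing more can be done
None
```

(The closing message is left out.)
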